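# Press the glued wood blanks under a screw-down plate

## Robot

A 6-joint arm with a two-finger parallel gripper is mounted at the origin on a cart in front of the work surface, level with it; the furniture and walls round the work are solid. World frame = base frame: x ahead of the robot, y to its left, z up, the work surface at z = 0. Lengths are in m, angles in rad, forces in N, time in s.
With the tool pointing down it reaches from about 0.35 to 0.875 m from the base axis. Payload 15.5 kg.
Tool frame: the origin (TCP) lies midway between the tips of the shut fingers; the grasp point (between the pads) lies 19 mm behind it; z points along the fingers, y is the line along which they close (so a half turn about z gives the same grasp; the last joint's range is limited). The gripper opens to 85 mm and grips with 20 to 120 N. Pads are 22 mm wide; open, the fingers measure 114 mm over their backs; the gripper's body (76 mm by 85 mm) begins 54 mm behind the grasp point. The pads swing forward as they close: fully open they stand 13 mm farther back than shut.
Start: joints at [1.103, 0.494, 1.345, -0, 1.302, -0.096], TCP at [0.228, 0.582, 0.231] pointing down, gripper open.
Joint ranges: [-2.91, 2.91], [-0.82, 2.16], [0.22, 2.67], [-1.22, 4.37], [0.12, 2.79], [-3.08, 3.08]. Speed limits (rad/s): [1.89, 1.89, 2.57, 3.01, 3.01, 3.01].

## Interface

Orientations are given as a rotation vector (axis times angle).
In Python, from bench import state, get_image, camera_info, finish_job, spot_in, masks_of, landmark_of gives the robot as it stands.
- The arm moves only by the shell command python3 -m handwheel 'ROWS'. ROWS is JSON, a list of rows, each an object with "slide": the shift along the tool's x, y, z in m, a list of three; "delta_rot": the turn, a rotation vector about the tool's x, y, z in degrees, a list of three; "jaw": the gripper's target within -1 to 1 (shut at 1, half-way at 0, fully open at -1). In form: [{"slide": [x, y, z], "delta_rot": [ax, ay, az], "jaw": jaw}, ...]. A call has 1 to 20 rows; each row is the pose to reach, as a shift and turn from the pose commanded when the call began, along the tool's axes at that moment; what a row does not reach only later rows make up. A row lasts 1/8 s, in which the tool goes at most 62.5 mm and 10.7 degrees, less where a joint would pass 70% of its speed; a pose out of reach is approached as far as the arm can. A call with a gripper value outside its range is refused whole. The fingers move at their own pace and stop on an object; the grip force is fixed at half the most. Time passes only in rows, so rows that repeat a pose let the fingers close. It gives the time, the measured TCP pose, the force, the opening and the grip force at its end, in the units of the state.
- state(): the state, without advancing time (a new reading comes with each control period).
- get_image(name): name is "scene" or "top" or "wrist"; returns (picture, depth): 384x512x3 uint8, red, green, blue; 384x512 float32, m along the optical axis (not along the pixel's ray), 0 where there is no reading.
- camera_info(name): a dict with "camera_matrix" (3x3 intrinsics, pixels), "world_from_camera" (4x4, takes a point from camera to world coordinates); the wrist camera has in their place "T_tool_cam" (4x4, takes a point from camera to tool coordinates, whose origin is the TCP and whose axes are the flange's). Camera axes: x right, y up, looking along -z (the intrinsics and any distortion apply to the point x, -y, -z); pixel columns grow to the right and rows downward; lengths in m; the calibration is good to about 2 mm. The wrist camera is an equidistant fisheye: a pixel r from the principal point sees the ray r / f radians off the axis. A picture is of the moment at which its call begins: read the wrist's pose just before it. camera_info takes no time and is no camera call.
- finish_job(): hands the job in; it is judged then, once.
Trained networks look in the newest picture that a camera, given by its name, has taken for a name from the list of things; names that differ only in an ending like _2 or _b are one class to them, and where a whole thing is asked for, a point or a joint stands for the part that bears it (a point fixed in the world has none). Each returns a list of dicts, best first, with "confidence" (0 to 1); they miss things now and then, are a little off and sometimes report something else, mostly with a low value. They report only what shows in the picture. A call takes as long as a camera call. They do not tell look-alikes from the thing itself.
- spot_in(camera, target): "at" ([x, y, z] in m, in world coordinates, good to about 4 mm: the middle of the surface that is visible of it).
- masks_of(camera, target): "mask" (384x512 bool, what is visible of it).
- landmark_of(camera, target): "at" ([x, y, z] in m, in world coordinates, good to about 4 mm: a listed point, or the origin of a listed thing).
The state is a dict: "time_s": time; "joints": joint angles; "dq": joint speeds; "joint_torque": joint torques, N m; "tcp_pos": TCP position; "eef_rot": TCP orientation; "ft_force": force on the tool from outside, world axes, zero at the start; "torque": the same for the moment, N m; "width": finger opening in m; "finger_force": force on a finger pad.
Only numpy, scipy, OpenCV 4.12 (cv2) and the standard library are available. Lean on these libraries where they do the work, as an engineer would, in place of code of your own. Each camera call takes 0.05 s, during which the arm holds its last target. There are 200 camera calls.

## Task

Swing the weighted press arm up, lay all the glued wood blanks that are on the bench flat and side by side on the press bed inside its low lip, and swing the arm back down over them until it rests. Then pull the plate down evenly with its four wing screws, turning clockwise: first bring all four to about half of their travel, going from each screw to the one diagonally opposite before the other two, and then in the same crisscross way turn all four fully home, so that the plate seats flat on its four bosses. Do not turn the screws while the arm is up, and leave the other things on the bench where they are.

Things in the scene. Friction and masses are not known exactly. Their poses are not given: they have to be found in the camera images.
- press: The press, fixed to the bench: grey base slab, 186 x 180 mm, on a plywood plinth, together 40 mm high. Origin at bench height under the middle of the bed; x points from the handle end to the hinge end (to the robot's right, roughly along the bench edge), y away from the robot, z up. The arm's hinge axis runs along y at x = +88, z = 80 mm.
- bed_center (a point): Middle of the bed, the slab's top, 40 mm above the bench; axes as the press. A thin steel lip 8 mm high bounds the bed, inner faces at x = +-52 and y = +-66 mm. Outside it, at x = +-60, y = +-72 mm, stand four steel bosses, 18 mm across, tops 14.5 mm above the bed, on which the plate seats.
- press_arm (a joint): Weighted arm, 0.9 kg with all it carries: a dark 70 mm wide bar with a round weight, the plate below it. Rad: 0 = down over the bed, grows as its handle is lifted and swung back; stop at 1.75, leaning back past upright, where it stays by its own weight; let go below about 1.6 it falls shut.
- handle_grip (a point): Middle of the arm's handle, a steel bar 10 mm thick along the press's y, 206 mm from the hinge axis; with the arm down it is 80 mm above the bench at x = -118 mm of the press. 52 mm are free between the bar's two end stubs and 33 mm between the bar and the arm's end. The bar can turn between the fingers as the arm swings.
- plate_center (a point): Centre of the aluminium plate, 150 x 172 x 8 mm, that hangs below the arm, 6 mm above its seats when the screws are slack and the arm is down; seated, it stands 0.5 mm above the blanks. z is the plate's normal.
- screw_0 (a joint): Wing screw at the plate's handle end, far side corner (near = robot side), diagonally opposite screw_2. Rad: 0 = slack, grows when turned clockwise seen from above, 2.4 = fully home at its stop. Starts at 0 to 0.25, stays where it is left; turning takes about 0.06 N m. A full travel pulls its corner of the plate down 6 mm.
- screw_1 (a joint): Wing screw at the plate's handle end, near side corner (near = robot side), diagonally opposite screw_3. Rad: 0 = slack, grows when turned clockwise seen from above, 2.4 = fully home at its stop. Starts at 0 to 0.25, stays where it is left; turning takes about 0.06 N m. A full travel pulls its corner of the plate down 6 mm.
- screw_2 (a joint): Wing screw at the plate's hinge end, near side corner (near = robot side), diagonally opposite screw_0. Rad: 0 = slack, grows when turned clockwise seen from above, 2.4 = fully home at its stop. Starts at 0 to 0.25, stays where it is left; turning takes about 0.06 N m. A full travel pulls its corner of the plate down 6 mm.
- screw_3 (a joint): Wing screw at the plate's hinge end, far side corner (near = robot side), diagonally opposite screw_1. Rad: 0 = slack, grows when turned clockwise seen from above, 2.4 = fully home at its stop. Starts at 0 to 0.25, stays where it is left; turning takes about 0.06 N m. A full travel pulls its corner of the plate down 6 mm.
- wing_0 (a point): Centre of the black wing (bar) of screw_0: 36 mm long, 12 mm thick, 24 mm high, its centre 25 to 29 mm above the plate's top and on the screw's axis (x = -60, y = 72 mm of the press with the arm down). With the joint at 0 the wing's length lies along the press's x; this point's x axis points along the wing.
- wing_1 (a point): Centre of the black wing (bar) of screw_1: 36 mm long, 12 mm thick, 24 mm high, its centre 25 to 29 mm above the plate's top and on the screw's axis (x = -60, y = -72 mm of the press with the arm down). With the joint at 0 the wing's length lies along the press's x; this point's x axis points along the wing.
- wing_2 (a point): Centre of the black wing (bar) of screw_2: 36 mm long, 12 mm thick, 24 mm high, its centre 25 to 29 mm above the plate's top and on the screw's axis (x = 60, y = -72 mm of the press with the arm down). With the joint at 0 the wing's length lies along the press's x; this point's x axis points along the wing.
- wing_3 (a point): Centre of the black wing (bar) of screw_3: 36 mm long, 12 mm thick, 24 mm high, its centre 25 to 29 mm above the plate's top and on the screw's axis (x = 60, y = 72 mm of the press with the arm down). With the joint at 0 the wing's length lies along the press's x; this point's x axis points along the wing.
- blank_0_center (a point): Glued wood blank, two plies (light and darker wood), 40 x 26 x 14 mm, 30 g; its centre, 7 mm above what it lies on. x along its 40 mm length, y along its 26 mm width. Some blanks may be absent.
- blank_1_center (a point): Glued wood blank, two plies (light and darker wood), 40 x 26 x 14 mm, 30 g; its centre, 7 mm above what it lies on. x along its 40 mm length, y along its 26 mm width. Some blanks may be absent.
- blank_2_center (a point): Glued wood blank, two plies (light and darker wood), 40 x 26 x 14 mm, 30 g; its centre, 7 mm above what it lies on. x along its 40 mm length, y along its 26 mm width. Some blanks may be absent.
- blank_3_center (a point): Glued wood blank, two plies (light and darker wood), 40 x 26 x 14 mm, 30 g; its centre, 7 mm above what it lies on. x along its 40 mm length, y along its 26 mm width. Some blanks may be absent.
- stone: Grey stone, 28 x 42 x 28 mm. Bystander, loose: leave it alone. Origin at the centre of its underside.
- gray_pot: Grey pot with a clear lid, 54 mm across, 42 mm high. Bystander, loose: leave it alone. Origin at the centre of its underside.
- battery: Battery standing upright, 14 mm across, 50 mm high. Bystander, loose: leave it alone. Origin at the centre of its underside.
- fish_skull: Pale fish skull, 33 x 98 x 43 mm. Bystander, loose: leave it alone. Origin at the centre of its underside.
Mind the look-alikes: they are no part of the job. Leave any red look-alike of the part that bears blank_0_center alone.

How it is judged:
By the outcome, as a careful person would: the job done as asked, in the order asked, and still so for the second after the job is handed in, with the robot touching nothing.
Of blank_0, blank_1, blank_2, blank_3 only 2 to 3 are there at a start; the rules pass over those that are not, and their reading is None.
At some moment in a run one of blank_0, blank_1, blank_2, blank_3 may be knocked a few centimetres aside while the robot is not near it.
Once in a run the grip may slacken for a moment while it holds something.
It also fails if it takes over 208 s, if anything falls off the work surface, if the arm or the gripper's body presses on something with over 40 N, if the wrist force passes 120 N, or if a joint passes its speed limit or range.

## Working session

There is one attempt and no reset: what is moved stays moved. The work goes in short steps, Python scripts to look and compute and a shell command to move; the robot and the scene stay as the last step left them, time stands still between calls to the robot, and variables do not carry over. Pictures are saved under pics/ and viewed, at most 14 in all, crops included, and the job is handed in when it is done.

```bash
ls; mkdir -p pics
cat > h.py <<'E'
from bench import *
import numpy as np, cv2
from scipy.spatial.transform import Rotation as R
def save(n,f,crop=None,s=1):
    p,d=get_image(n); q=p[:,:,::-1]
    if crop: q=q[crop[1]:crop[3],crop[0]:crop[2]]
    cv2.imwrite('pics/'+f,cv2.resize(q,None,fx=s,fy=s,interpolation=cv2.INTER_CUBIC)); return p,d
def pix2w(n,u,v,d,pose=None):
    c=camera_info(n);K=np.array(c['camera_matrix']);T=np.array(c['world_from_camera'])
    x=(u-K[0,2])/K[0,0]*d;y=(v-K[1,2])/K[1,1]*d
    return T[:3,:3]@np.array([x,-y,-d])+T[:3,3]
def w2pix(n,P):
    c=camera_info(n);K=np.array(c['camera_matrix']);T=np.linalg.inv(np.array(c['world_from_camera']))
    q=T[:3,:3]@np.array(P)+T[:3,3]
    return K[0,0]*q[0]/-q[2]+K[0,2],K[1,1]*-q[1]/-q[2]+K[1,2]
E
python3 - <<'E'
from h import *
save('scene','s0.png',s=1.5);save('top','t0.png',s=1.5)
for n in['press','handle_grip','bed_center','plate_center','wing_0','wing_1','wing_2','wing_3','blank_0_center','stone','gray_pot','battery','fish_skull']:
    for r in landmark_of('top',n): print(n,np.round(r['at'],3),round(r['confidence'],2),np.round(w2pix('top',r['at'])))
s=state();print(s['tcp_pos'],s['eef_rot'],s['width'],R.from_rotvec(s['eef_rot']).as_matrix().round(3))
E
```

```text
pics
press [ 0.468 -0.159 -0.002] 0.85 [271. 216.]
handle_grip [ 0.533 -0.056  0.08 ] 0.9 [231. 189.]
handle_grip [ 0.478 -0.154  0.065] 0.59 [270. 211.]
handle_grip [ 0.515 -0.452  0.001] 0.36 [380. 199.]
bed_center [ 0.469 -0.154  0.04 ] 0.84 [270. 215.]
wing_0 [ 0.567 -0.138  0.096] 0.55 [263. 174.]
wing_0 [ 0.378 -0.174  0.093] 0.55 [278. 252.]
wing_0 [ 0.508 -0.246  0.096] 0.46 [308. 198.]
wing_0 [ 0.441 -0.065  0.096] 0.41 [233. 225.]
wing_1 [ 0.567 -0.138  0.096] 0.55 [263. 174.]
wing_1 [ 0.378 -0.174  0.093] 0.55 [278. 252.]
wing_1 [ 0.508 -0.246  0.096] 0.46 [308. 198.]
wing_1 [ 0.441 -0.065  0.096] 0.41 [233. 225.]
wing_2 [ 0.567 -0.138  0.096] 0.55 [263. 174.]
wing_2 [ 0.378 -0.174  0.093] 0.55 [278. 252.]
wing_2 [ 0.508 -0.246  0.096] 0.46 [308. 198.]
wing_2 [ 0.441 -0.065  0.096] 0.41 [233. 225.]
wing_3 [ 0.567 -0.138  0.096] 0.55 [263. 174.]
wing_3 [ 0.378 -0.174  0.093] 0.55 [278. 252.]
wing_3 [ 0.508 -0.246  0.096] 0.46 [308. 198.]
wing_3 [ 0.441 -0.065  0.096] 0.41 [233. 225.]
blank_0_center [0.522 0.11  0.003] 0.6 [173. 195.]
blank_0_center [0.567 0.175 0.007] 0.58 [149. 178.]
blank_0_center [0.478 0.02  0.01 ] 0.45 [205. 211.]
stone [ 0.611 -0.457  0.003] 0.69 [382. 164.]
stone [0.655 0.175 0.004] 0.42 [151. 147.]
gray_pot [ 0.608 -0.457 -0.004] 0.59 [381. 166.]
battery [ 0.516 -0.452 -0.001] 0.63 [380. 199.]
fish_skull [ 0.609 -0.381  0.001] 0.75 [353. 165.]
fish_skull [ 0.475 -0.156  0.062] 0.25 [271. 212.]
[0.22766878 0.58204918 0.23127497] [ 5.82237335e-01  3.08715212e+00 -5.64303001e-05] 0.08568294490540525 [[-0.931  0.364  0.   ]
 [ 0.364  0.931 -0.   ]
 [-0.    -0.    -1.   ]]
```

View pics/t0.png

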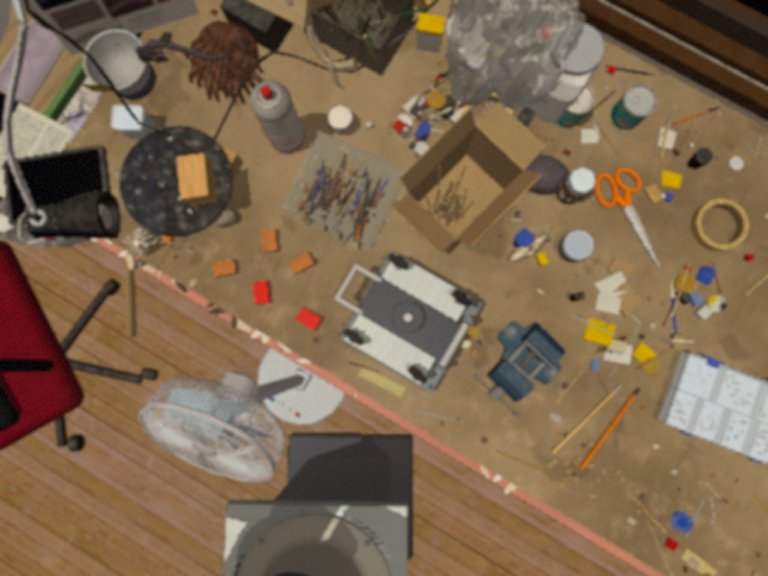

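View pics/s0.png

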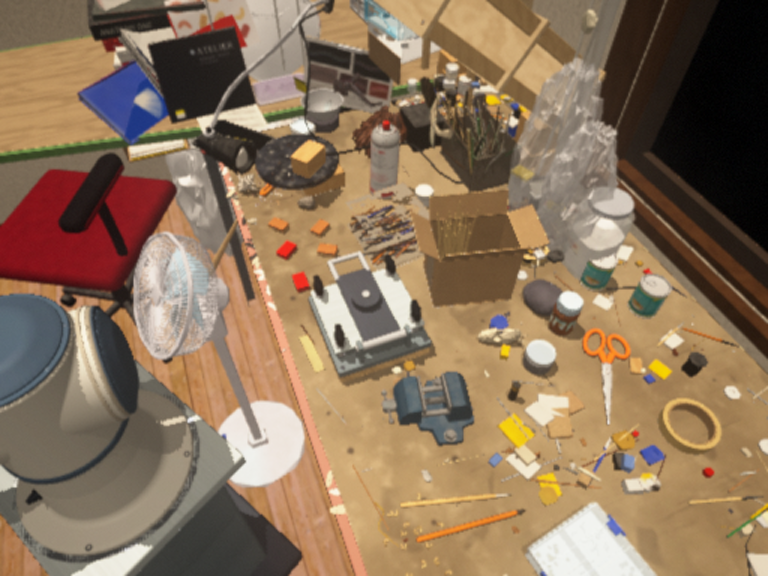

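Top view (in shown pixels): the press is at (411,320) with its handle at (355,288). There are three wood-coloured blanks at (224,268), (302,262) and (270,240). The red look-alikes are at (261,292) and (309,319), and the orange block on the dark disc at (194,178) is a prop. I'll localise these next and take one close crop.

```bash
cat >> h.py <<'E'
def press_fit(cams=('top','scene')):
    M={'handle_grip':[-118,0],'w0':[-60,72],'w1':[-60,-72],'w2':[60,-72],'w3':[60,72]}
    X=[];Y=[]
    g=np.array([.468,-.157]);ex=np.array([-.55,-.84]);ey=np.array([.84,-.55])
    for c in cams:
        get_image(c)
        for r in landmark_of(c,'handle_grip')[:1]: X.append(M['handle_grip']);Y.append(r['at'][:2])
        for r in landmark_of(c,'wing_0'):
            for k in('w0','w1','w2','w3'):
                m=np.array(M[k])/1000
                if np.hypot(*(np.array(r['at'][:2])-g-m[0]*ex-m[1]*ey))<.025: X.append(M[k]);Y.append(r['at'][:2]);print(c,k,np.round(r['at'],3))
    X=np.array(X)/1000.;Y=np.array(Y);a=X-X.mean(0);b=Y-Y.mean(0)
    th=np.arctan2((a[:,0]*b[:,1]-a[:,1]*b[:,0]).sum(),(a*b).sum())
    Rm=np.array([[np.cos(th),-np.sin(th)],[np.sin(th),np.cos(th)]])
    o=Y.mean(0)-Rm@X.mean(0);print('press',o.round(4),np.degrees(th).round(2),'res',(Y-(X@Rm.T+o)).round(3).tolist());return o,th
def blanks(zmin=.008,zmax=.03,box=(.35,.7,-.05,.3),cam='top'):
    p,d=get_image(cam);c=camera_info(cam);K=np.array(c['camera_matrix']);T=np.array(c['world_from_camera'])
    v,u=np.mgrid[:384,:512];x=(u-K[0,2])/K[0,0]*d;y=(v-K[1,2])/K[1,1]*d
    W=np.stack([x,-y,-d],-1)@T[:3,:3].T+T[:3,3]
    m=(W[...,2]>zmin)&(W[...,2]<zmax)&(W[...,0]>box[0])&(W[...,0]<box[1])&(W[...,1]>box[2])&(W[...,1]<box[3])
    n,l,s,_=cv2.connectedComponentsWithStats(m.astype(np.uint8))
    for i in range(1,n):
        if s[i,4]<40: continue
        k=l==i;r=cv2.minAreaRect((W[k][:,:2]*1000).astype(np.float32))
        (w,h),a=r[1],r[2]
        if w<h:w,h,a=h,w,a+90
        print('px',s[i,:4],'n',s[i,4],'c',np.round(r[0],0),'size',round(w),round(h),'yaw',round(a%180,1),'z',np.median(W[k][:,2]).round(4),'rgb',np.median(p[k],0))
E
python3 - <<'E'
from h import *
press_fit(); blanks()
save('scene','crop.png',(170,130,300,240),4)
E
```

```text
top w2 [ 0.38  -0.172  0.093]
top w0 [ 0.564 -0.138  0.096]
top w1 [ 0.444 -0.067  0.093]
top w3 [ 0.51  -0.246  0.096]
scene w0 [ 0.566 -0.142  0.095]
scene w1 [ 0.444 -0.067  0.092]
scene w2 [ 0.383 -0.177  0.091]
scene w3 [ 0.508 -0.245  0.092]
press [ 0.475  -0.1578] -120.11 res [[0.001, -0.004], [-0.002, 0.002], [-0.003, 0.004], [0.001, 0.003], [0.003, 0.0], [-0.002, -0.005], [-0.002, 0.0], [0.002, 0.003], [0.001, -0.004], [0.001, 0.001]]
px [145 139  14  12] n 121 c [656. 169.] size 38 25 yaw 134.9 z 0.0224 rgb [106.  91.  74.]
px [174 152  12  16] n 146 c [619.  92.] size 40 27 yaw 8.6 z 0.0143 rgb [175. 108.  54.]
px [192 167  18  15] n 150 c [578.  34.] size 40 27 yaw 118.1 z 0.0149 rgb [175. 108.  55.]
px [142 173  16  11] n 149 c [567. 172.] size 40 26 yaw 99.1 z 0.0149 rgb [175. 108.  54.]
px [169 187  12  16] n 149 c [524. 104.] size 40 27 yaw 7.6 z 0.0143 rgb [210.  48.  35.]
px [197 205  18  15] n 148 c [477.  17.] size 40 26 yaw 60.2 z 0.0147 rgb [213.  52.  41.]
px [146 248  23  12] n 179 c [365. 142.] size 53 28 yaw 89.0 z 0.0167 rgb [154. 144. 137.]
```

View pics/crop.png

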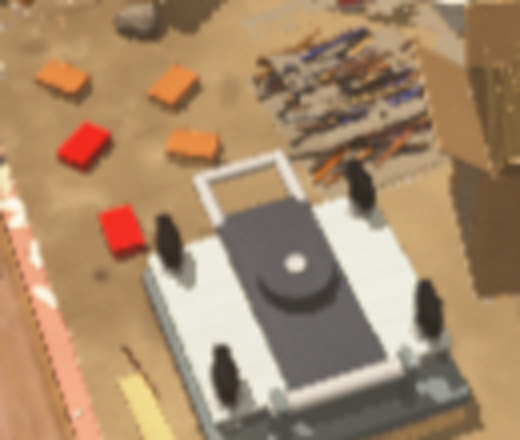

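```bash
python3 - <<'E'
from h import *
p,d=get_image('top')
for u,v in[(137,283),(180,290),(110,280),(200,255),(148,260),(300,120),(320,140),(350,105),(270,210),(290,230),(255,180)]:
    print((u,v),pix2w('top',u,v,d[v,u]).round(3))
E
python3 -m handwheel '[{"slide":[-0.26,-0.24,0.0],"delta_rot":[0,0,8.7],"jaw":-1},{"slide":[-0.26,-0.24,0.0],"delta_rot":[0,0,8.7],"jaw":-1},{"slide":[-0.26,-0.24,0.0],"delta_rot":[0,0,8.7],"jaw":-1},{"slide":[-0.26,-0.24,0.0],"delta_rot":[0,0,8.7],"jaw":-1},{"slide":[-0.26,-0.24,0.0],"delta_rot":[0,0,8.7],"jaw":-1},{"slide":[-0.26,-0.24,0.0],"delta_rot":[0,0,8.7],"jaw":-1}]'
```

```text
(137, 283) [0.305 0.154 0.13 ]
(180, 290) [0.283 0.063 0.087]
(110, 280) [0.308 0.228 0.106]
(200, 255) [ 0.319  0.145 -0.616]
(148, 260) [0.352 0.152 0.063]
(300, 120) [ 0.733 -0.236  0.002]
(320, 140) [ 0.677 -0.291  0.003]
(350, 105) [ 0.727 -0.342  0.148]
(270, 210) [ 0.478 -0.154  0.108]
(290, 230) [ 0.431 -0.204  0.085]
(255, 180) [ 0.56  -0.115  0.041]
time_s: 1.95
tcp_pos: [0.3832, 0.2616, 0.2315]
eef_rot: [0.816, 3.033, 0.0]
ft_force: [1.0, -0.2, -0.3]
width: 0.0855
finger_force: 0.0
```

```bash
python3 -m handwheel '[{"slide":[-0.29,-0.20,0.02],"delta_rot":[0,0,0],"jaw":-1},{"slide":[-0.29,-0.20,0.02],"delta_rot":[0,0,0],"jaw":-1},{"slide":[-0.29,-0.20,0.02],"delta_rot":[0,0,0],"jaw":-1},{"slide":[-0.29,-0.20,0.02],"delta_rot":[0,0,0],"jaw":-1},{"slide":[-0.29,-0.20,0.02],"delta_rot":[0,0,0],"jaw":-1},{"slide":[-0.29,-0.20,0.02],"delta_rot":[0,0,0],"jaw":-1},{"slide":[-0.29,-0.20,0.02],"delta_rot":[0,0,0],"jaw":-1},{"slide":[-0.29,-0.20,0.02],"delta_rot":[0,0,0],"jaw":-1}]'
cat >> h.py <<'E'
def wcam():
    s=state();c=camera_info('wrist');T=np.array(c['T_tool_cam']);A=np.eye(4);A[:3,:3]=R.from_rotvec(s['eef_rot']).as_matrix();A[:3,3]=s['tcp_pos']
    p,d=get_image('wrist');return p,d,A@T,np.array(c['camera_matrix']),s
def wcloud(T,K,d):
    v,u=np.mgrid[:384,:512];a=(u-K[0,2])/K[0,0];b=(v-K[1,2])/K[1,1];r=np.hypot(a,b)+1e-9
    t=np.tan(np.minimum(r,1.5))/r
    return np.stack([a*t*d,-b*t*d,-d],-1)@T[:3,:3].T+T[:3,3]
def wpix(T,K,P):
    q=np.linalg.inv(T)@np.append(P,1);a=np.array([q[0],-q[1]]);n=np.hypot(*a)+1e-9;th=np.arctan2(n,-q[2]);return K[0,0]*th*a[0]/n+K[0,2],K[1,1]*th*a[1]/n+K[1,2]
def totool(P,s=None):
    s=s or state();return R.from_rotvec(s['eef_rot']).as_matrix().T@(np.array(P)-s['tcp_pos'])
E
python3 - <<'E'
from h import *
p,d,T,K,s=wcam()
cv2.imwrite('pics/w1.png',p[:,:,::-1]);print(s['tcp_pos'].round(4) if hasattr(s['tcp_pos'],'round') else s['tcp_pos'])
for c in['handle_grip','wing_0']:
  for r in landmark_of('wrist',c):print(c,np.round(r['at'],4),round(r['confidence'],2))
W=wcloud(T,K,d)
m=(W[...,2]>.065)&(W[...,2]<.095)&(np.hypot(W[...,0]-.534,W[...,1]+.056)<.04)
q=W[m];print(m.sum(),q.mean(0),T.round(3)); 
o=np.array([.475,-.158]);th=np.radians(-120.1);e=np.array([[np.cos(th),np.sin(th)],[-np.sin(th),np.cos(th)]])
l=(q[:,:2]-o)@e.T*1000
h,b=np.histogram(l[:,0],bins=range(-150,-70,4));print(dict(zip(b,h)));mm=l[:,0]<-105;print(l[mm].mean(0),l[mm].min(0),l[mm].max(0),q[mm][:,2].max())
E
```

```text
time_s: 2.95
tcp_pos: [0.5328, -0.0541, 0.2112]
eef_rot: [-0.815, -3.033, -0.0]
ft_force: [-0.8, 0.1, 0.7]
width: 0.0852
finger_force: 0.0
[ 0.5328 -0.0541  0.2112]
handle_grip [ 0.5268 -0.059   0.0837] 0.59
wing_0 [ 0.3838 -0.175   0.0937] 0.88
wing_0 [ 0.5679 -0.1353  0.0934] 0.85
wing_0 [ 0.5095 -0.2412  0.0936] 0.85
wing_0 [ 0.4407 -0.0688  0.0942] 0.56
1216 [ 0.52958433 -0.05978658  0.0835923 ] [[ 0.501 -0.826 -0.259  0.468]
 [ 0.866  0.478  0.151 -0.016]
 [-0.    -0.3    0.954  0.353]
 [ 0.     0.     0.     1.   ]]
{np.int64(-150): np.int64(0), np.int64(-146): np.int64(0), np.int64(-142): np.int64(0), np.int64(-138): np.int64(0), np.int64(-134): np.int64(0), np.int64(-130): np.int64(0), np.int64(-126): np.int64(137), np.int64(-122): np.int64(288), np.int64(-118): np.int64(301), np.int64(-114): np.int64(93), np.int64(-110): np.int64(88), np.int64(-106): np.int64(97), np.int64(-102): np.int64(82), np.int64(-98): np.int64(64), np.int64(-94): np.int64(43), np.int64(-90): np.int64(7), np.int64(-86): np.int64(0), np.int64(-82): np.int64(16), np.int64(-78): np.int64(0)}
[-116.97884551   -2.10186199] [-123.58817254  -35.96447675] [-105.00236768   35.82218869] 0.08657121396494732
```

View pics/w1.png

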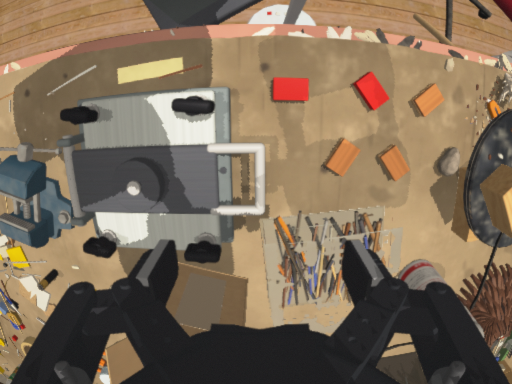

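```bash
python3 -m handwheel '[{"slide":[-0.002,0,0.06],"delta_rot":[0,0,0],"jaw":0.3},{"slide":[-0.002,0,0.08],"delta_rot":[0,0,0],"jaw":0.3},{"slide":[-0.002,0,0.08],"delta_rot":[0,0,0],"jaw":0.3},{"slide":[-0.002,0,0.08],"delta_rot":[0,0,0],"jaw":0.3},{"slide":[-0.002,0,0.10],"delta_rot":[0,0,0],"jaw":0.3},{"slide":[-0.002,0,0.12],"delta_rot":[0,0,0],"jaw":0.3},{"slide":[-0.002,0,0.135],"delta_rot":[0,0,0],"jaw":0.3},{"slide":[-0.002,0,0.15],"delta_rot":[0,0,0],"jaw":0.3},{"slide":[-0.002,0,0.15],"delta_rot":[0,0,0],"jaw":0.3}]'
```

```text
time_s: 4.22
tcp_pos: [0.5346, -0.0554, 0.0607]
eef_rot: [-0.814, -3.033, 0.0]
ft_force: [0.0, 0.3, 0.7]
width: 0.0299
finger_force: 0.0
```

```bash
python3 -m handwheel '[{"slide":[0,0,0],"delta_rot":[0,0,0],"jaw":1},{"slide":[0,0,0],"delta_rot":[0,0,0],"jaw":1},{"slide":[0,0,0],"delta_rot":[0,0,0],"jaw":1},{"slide":[0,0,0],"delta_rot":[0,0,0],"jaw":1},{"slide":[0,-0.001,-0.0206],"delta_rot":[0,0,0],"jaw":1},{"slide":[0,-0.004,-0.041],"delta_rot":[0,0,0],"jaw":1},{"slide":[0,-0.0125,-0.0706],"delta_rot":[0,0,0],"jaw":1}]'
```

```text
time_s: 5.1
tcp_pos: [0.5292, -0.0658, 0.1324]
eef_rot: [0.814, 3.034, 0.002]
ft_force: [4.1, -6.0, -7.8]
width: 0.0079
finger_force: 58.1
```

```bash
python3 -m handwheel '[{"slide":[0,-0.0127,-0.0282],"delta_rot":[0,0,0],"jaw":1},{"slide":[0,-0.0295,-0.0541],"delta_rot":[0,0,0],"jaw":1},{"slide":[0,-0.05,-0.0772],"delta_rot":[0,0,0],"jaw":1},{"slide":[0,-0.0737,-0.097],"delta_rot":[0,0,0],"jaw":1},{"slide":[0,-0.100,-0.113],"delta_rot":[0,0,0],"jaw":1}]'
```

```text
time_s: 5.72
tcp_pos: [0.4803, -0.1519, 0.2476]
eef_rot: [0.812, 3.029, 0.005]
ft_force: [7.1, 7.9, 11.4]
width: 0.0079
finger_force: 60.5
```

```bash
python3 -m handwheel '[{"slide":[0,-0.0284,-0.0119],"delta_rot":[0,0,0],"jaw":1},{"slide":[0,-0.0584,-0.0194],"delta_rot":[0,0,0],"jaw":1},{"slide":[0,-0.0788,-0.0219],"delta_rot":[0,0,0],"jaw":1},{"slide":[0,-0.0994,-0.0223],"delta_rot":[0,0,0],"jaw":1},{"slide":[0,-0.115,-0.0212],"delta_rot":[0,0,0],"jaw":1},{"slide":[0,-0.128,-0.0195],"delta_rot":[0,0,0],"jaw":1},{"slide":[0,-0.128,-0.0195],"delta_rot":[0,0,0],"jaw":1}]'
```

```text
time_s: 6.6
tcp_pos: [0.4152, -0.2649, 0.265]
eef_rot: [0.816, 3.031, -0.001]
ft_force: [5.5, -2.2, 3.7]
width: 0.0076
finger_force: 64.2
```

```bash
python3 -m handwheel '[{"slide":[0,0,0],"delta_rot":[0,0,0],"jaw":0.6},{"slide":[0,0,0],"delta_rot":[0,0,0],"jaw":0.3},{"slide":[0,0,0],"delta_rot":[0,0,0],"jaw":0.2},{"slide":[0,0,-0.03],"delta_rot":[0,0,0],"jaw":0.2},{"slide":[0,0,-0.08],"delta_rot":[0,0,0],"jaw":0.2},{"slide":[0,0.06,-0.1],"delta_rot":[0,0,0],"jaw":-0.4},{"slide":[0,0.12,-0.1],"delta_rot":[0,0,0],"jaw":-0.4},{"slide":[0,0.24,-0.1],"delta_rot":[0,0,0],"jaw":-0.4},{"slide":[0,0.24,-0.1],"delta_rot":[0,0,0],"jaw":-0.4},{"slide":[0,0.24,-0.1],"delta_rot":[0,0,0],"jaw":-0.4}]'
python3 - <<'E'
from h import *
blanks()
save('scene','s2.png',(170,100,330,260),3)
s=state();print(np.round(s['joints'],2),s['tcp_pos'])
for r in landmark_of('scene','handle_grip'):print(np.round(r['at'],3),r['confidence'])
E
```

```text
time_s: 7.85
tcp_pos: [0.5358, -0.0526, 0.3639]
eef_rot: [-0.808, -3.035, -0.001]
ft_force: [-0.9, -0.4, -0.4]
width: 0.0595
finger_force: 0.0
px [142 173  16  11] n 148 c [567. 173.] size 40 26 yaw 99.8 z 0.0142 rgb [173. 108.  57.]
px [169 187  12  16] n 150 c [524. 104.] size 40 26 yaw 8.9 z 0.0144 rgb [204.5  50.   40. ]
px [146 248  22  12] n 179 c [365. 144.] size 53 28 yaw 89.0 z 0.0163 rgb [149. 140. 132.]
[-0.21  0.26  1.35 -0.    1.53 -1.26] [ 0.53453422 -0.05550094  0.36408592]
[ 0.412 -0.267  0.281] 0.85
[0.656 0.175 0.   ] 0.38
```

View pics/s2.png

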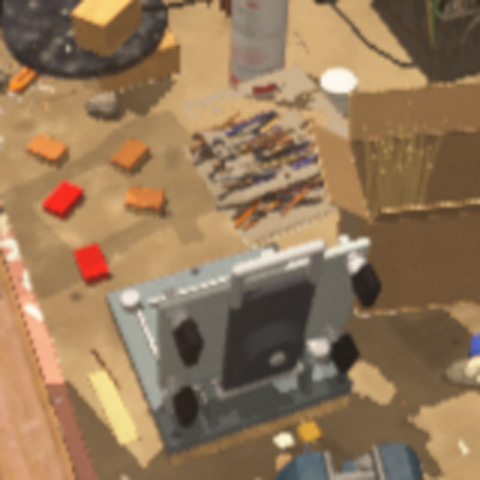

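```bash
python3 -m handwheel '[{"slide":[0.008,0.05,0.05],"delta_rot":[0,0,-10],"jaw":-0.4},{"slide":[0.008,0.0995,0.10],"delta_rot":[0,0,-20],"jaw":-0.4},{"slide":[0.008,0.0995,0.15],"delta_rot":[0,0,-30],"jaw":-0.4},{"slide":[0.008,0.0995,0.20],"delta_rot":[0,0,-40],"jaw":-0.4},{"slide":[0.008,0.0995,0.25],"delta_rot":[0,0,-50],"jaw":-0.4},{"slide":[0.008,0.0995,0.29],"delta_rot":[0,0,-58.2],"jaw":-0.4},{"slide":[0.008,0.0995,0.29],"delta_rot":[0,0,-58.2],"jaw":-0.4},{"slide":[0.008,0.0995,0.29],"delta_rot":[0,0,-58.2],"jaw":-0.4}]'
python3 - <<'E'
from h import *
p,d,T,K,s=wcam();W=wcloud(T,K,d)
m=(W[...,2]>.008)&(W[...,2]<.03)&(W[...,0]>.45)&(W[...,0]<.64)&(W[...,1]>-.01)&(W[...,1]<.25)&(p[...,0]>1.25*p[...,1])&(p[...,1]>60)
n,l,st,_=cv2.connectedComponentsWithStats(m.astype(np.uint8))
for i in range(1,n):
    if st[i,4]<150: continue
    r=cv2.minAreaRect((W[l==i][:,:2]*1000).astype(np.float32));print(st[i],np.round(r[0]),np.round(r[1]),round(r[2],1),np.median(p[l==i],0),np.median(W[l==i][:,2]))
print(s['tcp_pos'],s['eef_rot'])
E
```

```text
time_s: 9.0
tcp_pos: [0.5783, 0.0334, 0.0759]
eef_rot: [-0.757, 3.048, -0.001]
ft_force: [0.5, 0.3, 0.1]
width: 0.0597
finger_force: 0.0
[307  67  36  35 587] [482.  31.] [14. 25.] 60.9 [246.  68.  60.] 0.013589023430314817
[ 238  185   55   35 1878] [577.  36.] [26. 40.] 27.5 [141.  92.  56.] 0.01361847803331527
[ 383  241   48   35 1068] [566. 174.] [27. 41.] 9.9 [212. 135.  78.] 0.013460498349707403
[ 281  248   37   48 1153] [617.  94.] [41. 26.] 9.9 [214. 137.  78.] 0.01345431929156729
[0.57833883 0.0333642  0.07592896] [-7.56529226e-01  3.04759767e+00 -7.68879590e-04]
```

```bash
python3 -m handwheel '[{"slide":[0,0.001,0.04],"delta_rot":[0,0,0],"jaw":-0.4},{"slide":[0,0.001,0.065],"delta_rot":[0,0,0],"jaw":-0.4},{"slide":[0,0.001,0.075],"delta_rot":[0,0,0],"jaw":-0.4},{"slide":[0,0.001,0.075],"delta_rot":[0,0,0],"jaw":1},{"slide":[0,0.001,0.075],"delta_rot":[0,0,0],"jaw":1},{"slide":[0,0.001,0.075],"delta_rot":[0,0,0],"jaw":1},{"slide":[0,0.001,0.075],"delta_rot":[0,0,0],"jaw":1},{"slide":[0,0.001,0.075],"delta_rot":[0,0,0],"jaw":1},{"slide":[0,0.001,0.05],"delta_rot":[0,0,0],"jaw":1},{"slide":[0,0.001,0.0],"delta_rot":[0,0,0],"jaw":1},{"slide":[0,0.001,-0.05],"delta_rot":[0,0,0],"jaw":1},{"slide":[0,0.001,-0.05],"delta_rot":[0,0,0],"jaw":1}]'
python3 - <<'E'
from h import *
p,d,T,K,s=wcam();o=np.array([.475,-.158]);th=np.radians(-120.1)
A=np.array([[np.cos(th),-np.sin(th)],[np.sin(th),np.cos(th)]])
print(s['tcp_pos'],s['eef_rot'],np.round(s['joints'],2))
for y in(-.036,0,.036):
    P=o+A@[0,y];print(y,P.round(4),totool([*P,.041],s).round(4))
get_image('top')
for c in('top','wrist'):
  for r in landmark_of(c,'bed_center'):print(np.round(r['at'],4),r['confidence'])
E
```

```text
time_s: 10.55
tcp_pos: [0.5794, 0.035, 0.1288]
eef_rot: [-0.762, 3.04, -0.003]
ft_force: [-0.1, -0.3, -1.5]
width: 0.0381
finger_force: 66.0
[0.5794107  0.03500544 0.12880324] [-0.76186995  3.04047032 -0.00335863] [-0.04  0.55  1.58 -0.    1.01 -2.1 ]
-0.036 [ 0.4439 -0.1399] [ 0.2026 -0.09    0.0869]
0 [ 0.475 -0.158] [ 0.1836 -0.1206  0.0871]
0.036 [ 0.5061 -0.1761] [ 0.1647 -0.1512  0.0873]
[ 0.4737 -0.1555  0.0391] 0.79
```

```bash
python3 -m handwheel '[{"slide":[0.03,-0.03,0],"delta_rot":[0,0,10],"jaw":1},{"slide":[0.06,-0.06,0],"delta_rot":[0,0,20],"jaw":1},{"slide":[0.09,-0.09,0],"delta_rot":[0,0,30],"jaw":1},{"slide":[0.13,-0.12,0],"delta_rot":[0,0,40],"jaw":1},{"slide":[0.165,-0.151,0],"delta_rot":[0,0,50],"jaw":1},{"slide":[0.165,-0.151,0],"delta_rot":[0,0,58.2],"jaw":1},{"slide":[0.165,-0.151,0.02],"delta_rot":[0,0,58.2],"jaw":1},{"slide":[0.165,-0.151,0.02],"delta_rot":[0,0,58.2],"jaw":1}]'
python3 - <<'E'
from h import *
p,d,T,K,s=wcam();W=wcloud(T,K,d)
cv2.imwrite('pics/w2.png',p[:,:,::-1]);print(s['tcp_pos'],s['eef_rot'],s['width'])
o=np.array([.475,-.158]);th=np.radians(-120.1);e=np.array([[np.cos(th),np.sin(th)],[-np.sin(th),np.cos(th)]])
L=(W[...,:2]-o)@e.T*1000;z=W[...,2]
m=(z>.044)&(z<.051)&(abs(L[...,0])<70)&(abs(L[...,1])<90);q=L[m]
for lo,hi,a in((-60,-45,0),(45,60,0),(-72,-60,1),(60,72,1)):
    k=(q[:,a]>lo)&(q[:,a]<hi)&(abs(q[:,1-a])<45);print(lo,hi,k.sum(),np.percentile(q[k][:,a],[10,50,90]) if k.sum()>5 else '')
m=(z>.052)&(z<.058)&(abs(L[...,0])<75)&(abs(L[...,1])<90)
n,l,st,_=cv2.connectedComponentsWithStats(m.astype(np.uint8))
for i in range(1,n):
    if st[i,4]>30:print(st[i],L[l==i].mean(0))
E
```

```text
time_s: 11.75
tcp_pos: [0.5015, -0.1754, 0.1026]
eef_rot: [-0.814, -3.03, -0.001]
ft_force: [1.0, 0.8, -0.0]
width: 0.0383
finger_force: 66.0
[ 0.50152548 -0.17542757  0.10262886] [-8.13766596e-01 -3.03023797e+00 -1.15763791e-03] 0.038269250181719096
-60 -45 758 [-56.33047961 -54.51469273 -52.96091584]
45 60 718 [51.07224599 52.46586472 54.20291453]
-72 -60 800 [-69.07489704 -67.4066197  -65.91683256]
60 72 0 
[158  47  27  26 539] [ 58.73771847 -71.05571792]
[342  47  26  26 514] [-60.22571645 -71.60508999]
[331 247  22  22 339] [-61.11134807  70.99814607]
[174 248  17  20 233] [60.68935067 70.61907739]
```

View pics/w2.png

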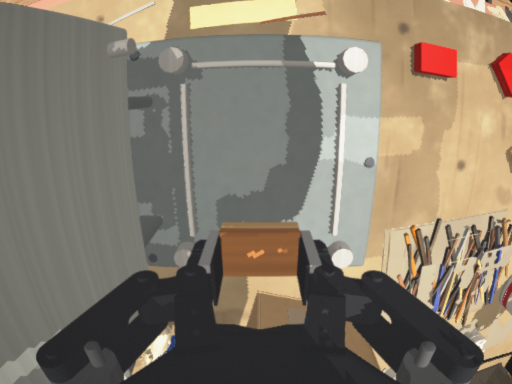

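```bash
python3 -m handwheel '[{"slide":[0,0,0.03],"delta_rot":[0,0,0],"jaw":1},{"slide":[0,0,0.05],"delta_rot":[0,0,0],"jaw":1},{"slide":[0,0,0.058],"delta_rot":[0,0,0],"jaw":1},{"slide":[0,0,0.061],"delta_rot":[0,0,0],"jaw":1},{"slide":[0,0,0.061],"delta_rot":[0,0,0],"jaw":1}]'; python3 -c "
from h import *
s=state();print(s['tcp_pos'],s['joints'])"
```

```text
time_s: 12.42
tcp_pos: [0.5031, -0.176, 0.0439]
eef_rot: [0.814, 3.034, -0.0]
ft_force: [-0.2, -0.2, -0.1]
width: 0.0384
finger_force: 66.0
[ 0.50312789 -0.17597017  0.04386769] [-4.48499706e-01  6.28420438e-01  1.75522350e+00 -1.36183155e-05
  7.57331719e-01 -1.49482987e+00]
```

```bash
python3 -m handwheel '[{"slide":[0,0,0.002],"delta_rot":[0,0,0],"jaw":1},{"slide":[0,0,0.003],"delta_rot":[0,0,0],"jaw":0.05},{"slide":[0,0,0.003],"delta_rot":[0,0,0],"jaw":-0.2},{"slide":[0,0,0.003],"delta_rot":[0,0,0],"jaw":-0.2},{"slide":[0,0,-0.03],"delta_rot":[0,0,0],"jaw":-0.2},{"slide":[0,0,-0.07],"delta_rot":[0,0,0],"jaw":-0.2},{"slide":[0.01,0.06,-0.08],"delta_rot":[0,0,0],"jaw":-0.4},{"slide":[0.02,0.12,-0.08],"delta_rot":[0,0,10],"jaw":-0.4},{"slide":[0.03,0.18,-0.08],"delta_rot":[0,0,20],"jaw":-0.4},{"slide":[0.037,0.24,-0.07],"delta_rot":[0,0,30],"jaw":-0.4},{"slide":[0.037,0.291,-0.055],"delta_rot":[0,0,40],"jaw":-0.4},{"slide":[0.037,0.291,-0.035],"delta_rot":[0,0,50],"jaw":-0.4},{"slide":[0.037,0.291,-0.035],"delta_rot":[0,0,50],"jaw":-0.4},{"slide":[0.037,0.291,-0.035],"delta_rot":[0,0,50],"jaw":-0.4}]'
cat >> h.py <<'E'
PO=np.array([.475,-.158]);PT=np.radians(-120.1);PE=np.array([[np.cos(PT),np.sin(PT)],[-np.sin(PT),np.cos(PT)]])
def wblanks(zlo=.008,zhi=.03,save=None):
    p,d,T,K,s=wcam();W=wcloud(T,K,d)
    if save: cv2.imwrite('pics/'+save,p[:,:,::-1])
    m=(W[...,2]>zlo)&(W[...,2]<zhi)&(p[...,0]>1.25*p[...,1])&(p[...,1]>40)&(W[...,0]>.3)&(W[...,0]<.65)&(abs(W[...,1])<.3)
    n,l,st,_=cv2.connectedComponentsWithStats(m.astype(np.uint8))
    for i in range(1,n):
        if st[i,4]<150: continue
        r=cv2.minAreaRect((W[l==i][:,:2]*1000).astype(np.float32));c=np.array(r[0])/1000
        print(st[i],'c',c.round(4),np.round(r[1]),round(r[2],1),'rgb',np.median(p[l==i],0),'z',np.median(W[l==i][:,2]).round(4),'press',((c-PO)@PE.T*1000).round(1),'tool',totool([*c,.001],s).round(4))
    print(s['tcp_pos'],s['eef_rot'])
E
python3 -c "
from h import *
wblanks();wblanks(.05,.06)"
```

```text
time_s: 14.18
tcp_pos: [0.6165, 0.0938, 0.079]
eef_rot: [2.016, 2.409, -0.0]
ft_force: [0.6, -0.8, -0.1]
width: 0.06
finger_force: 0.0
[ 190   53   38   57 2076] c [0.5669 0.1749] [26. 40.] 9.2 rgb [217. 140.  80.] z 0.0136 press [-334.1  -87.5] tool [ 0.0886 -0.0345  0.078 ]
[139 150  24  21 163] c [0.5317 0.1126] [19. 15.] 3.3 rgb [231.  41.  36.] z 0.0138 press [-262.5  -86.6] tool [ 0.0334 -0.0802  0.078 ]
[ 233  182   55   36 1835] c [0.6177 0.0945] [40. 27.] 8.5 rgb [216. 139.  80.] z 0.0137 press [-290.1   -3.1] tool [0.0005 0.0014 0.078 ]
[0.61647397 0.09378884 0.07902377] [ 2.01615396e+00  2.40911237e+00 -6.31247578e-05]
[0.61667561 0.09367557 0.0792882 ] [2.01681924e+00 2.40797126e+00 6.82833545e-04]
```

```bash
python3 -m handwheel '[{"slide":[0,0.001,0.04],"delta_rot":[0,0,1],"jaw":-0.4},{"slide":[0,0.001,0.065],"delta_rot":[0,0,1],"jaw":-0.4},{"slide":[0,0.001,0.078],"delta_rot":[0,0,1],"jaw":-0.4},{"slide":[0,0.001,0.078],"delta_rot":[0,0,1],"jaw":1},{"slide":[0,0.001,0.078],"delta_rot":[0,0,1],"jaw":1},{"slide":[0,0.001,0.078],"delta_rot":[0,0,1],"jaw":1},{"slide":[0,0.001,0.078],"delta_rot":[0,0,1],"jaw":1},{"slide":[0,0.001,0.04],"delta_rot":[0,0,1],"jaw":1},{"slide":[0,0.001,-0.01],"delta_rot":[0,0,1],"jaw":1},{"slide":[0,0.001,-0.04],"delta_rot":[0,0,1],"jaw":1},{"slide":[0,0.001,-0.04],"delta_rot":[0,0,1],"jaw":1}]'
python3 - <<'E'
from h import *
s=state()
for y in(-.036,0): print(y,totool([*(PO+PE.T@[0,y]),.041],s).round(4))
E
```

```text
time_s: 15.65
tcp_pos: [0.619, 0.0948, 0.1211]
eef_rot: [2.039, 2.385, 0.005]
ft_force: [0.8, -0.1, -1.3]
width: 0.0382
finger_force: 60.6
-0.036 [-0.2046 -0.2098  0.0792]
0 [-0.2273 -0.1819  0.0794]
```

```bash
python3 -m handwheel '[{"slide":[-0.045,-0.035,0],"delta_rot":[0,0,-9],"jaw":1},{"slide":[-0.09,-0.07,0],"delta_rot":[0,0,-18],"jaw":1},{"slide":[-0.135,-0.105,0],"delta_rot":[0,0,-27],"jaw":1},{"slide":[-0.18,-0.14,0],"delta_rot":[0,0,-36],"jaw":1},{"slide":[-0.227,-0.182,0],"delta_rot":[0,0,-45],"jaw":1},{"slide":[-0.227,-0.182,0],"delta_rot":[0,0,-51],"jaw":1},{"slide":[-0.227,-0.182,0.02],"delta_rot":[0,0,-51],"jaw":1},{"slide":[-0.227,-0.182,0.02],"delta_rot":[0,0,-51],"jaw":1},{"slide":[-0.227,-0.182,0.02],"delta_rot":[0,0,-51],"jaw":1}]'
python3 - <<'E'
from h import *
wblanks(.05,.06,'w3.png');s=state();print((PE@(np.array(s['tcp_pos'][:2])-PO)).round(4))
E
```

```text
time_s: 16.77
tcp_pos: [0.473, -0.1576, 0.0984]
eef_rot: [-0.814, -3.034, -0.0]
ft_force: [0.0, -0.5, -0.8]
width: 0.0384
finger_force: 60.6
[ 0.47297931 -0.15760685  0.09841034] [-8.14239246e-01 -3.03362141e+00 -1.76614272e-04]
[ 0.0006 -0.0017]
```

View pics/w3.png

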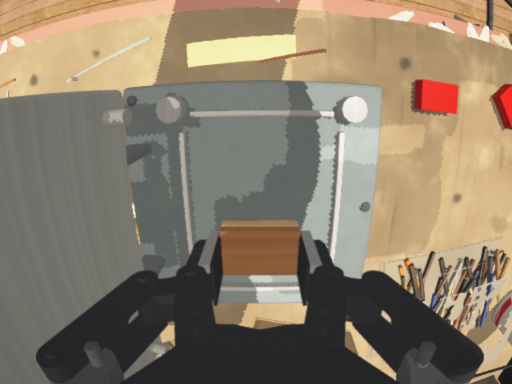

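```bash
python3 -m handwheel '[{"slide":[0,0,0.03],"delta_rot":[0,0,0],"jaw":1},{"slide":[0,0,0.05],"delta_rot":[0,0,0],"jaw":1},{"slide":[0,0,0.058],"delta_rot":[0,0,0],"jaw":1},{"slide":[0,0,0.0595],"delta_rot":[0,0,0],"jaw":1},{"slide":[0,0,0.0595],"delta_rot":[0,0,0],"jaw":0.05},{"slide":[0,0,0.0595],"delta_rot":[0,0,0],"jaw":-0.2},{"slide":[0,0,0.0595],"delta_rot":[0,0,0],"jaw":-0.2},{"slide":[0,0,0.02],"delta_rot":[0,0,0],"jaw":-0.2},{"slide":[0,0,-0.02],"delta_rot":[0,0,0],"jaw":-0.2},{"slide":[0,0,-0.05],"delta_rot":[0,0,0],"jaw":-0.4},{"slide":[0,0.06,-0.05],"delta_rot":[0,0,0],"jaw":-0.4},{"slide":[0,0.12,-0.05],"delta_rot":[0,0,0],"jaw":-0.4},{"slide":[0,0.12,-0.05],"delta_rot":[0,0,0],"jaw":-0.4}]'
python3 - <<'E'
from h import *
wblanks(.05,.058);wblanks();s=state();print(s['joints'])
blanks(box=(.35,.62,-.26,.25))
E
```

```text
time_s: 18.45
tcp_pos: [0.5347, -0.051, 0.1486]
eef_rot: [0.808, 3.035, 0.001]
ft_force: [-0.4, -0.9, 0.5]
width: 0.0597
finger_force: 0.0
[ 103  174   43   28 1084] c [ 0.4729 -0.1568] [41. 26.] 60.3 rgb [148.  96.  57.] z 0.0536 press [ 0.  -2.4] tool [ 0.001  -0.1227  0.1475]
[108 211  42  27 991] c [ 0.5037 -0.1758] [40. 26.] 60.7 rgb [227. 150.  85.] z 0.0536 press [ 1.  33.7] tool [-0.0351 -0.1239  0.1475]
[ 0.53468068 -0.05095001  0.14855016] [8.08354635e-01 3.03473268e+00 8.38289809e-04]
[375  68  38  46 889] c [0.5225 0.1064] [40. 26.] 8.5 rgb [230.  51.  45.] z 0.0136 press [-252.5  -91.5] tool [0.0888 0.1322 0.1473]
[ 274   73   44   29 1200] c [0.4759 0.0194] [40. 26.] 59.3 rgb [235.  58.  53.] z 0.0136 press [-153.9  -88.2] tool [0.0859 0.0336 0.1473]
[439  84  34  39 728] c [0.5663 0.1744] [27. 41.] 10.4 rgb [225. 148.  84.] z 0.0134 press [-333.4  -87.7] tool [0.0847 0.2131 0.1473]
[278 239  22  36 200] c [ 0.6254 -0.0672] [ 9. 45.] 87.0 rgb [217.5 137.   59. ] z 0.018 press [-154.    84.6] tool [-0.0869  0.033   0.1473]
[ 0.53358596 -0.05252521  0.14833766] [ 8.10052414e-01  3.03531818e+00 -6.89797483e-05]
[-2.11530436e-01  4.70423667e-01  1.66385909e+00 -2.40924754e-04
  1.00770510e+00 -1.25921863e+00]
px [169 187  12  16] n 144 c [524. 104.] size 40 27 yaw 8.8 z 0.0147 rgb [191.  57.  47.]
px [197 205  18  15] n 145 c [477.  17.] size 39 26 yaw 59.7 z 0.0145 rgb [192.  56.  46.]
```

```bash
python3 -m handwheel '[{"slide":[0.03,0.055,0],"delta_rot":[0,0,-8],"jaw":-0.4},{"slide":[0.06,0.11,0],"delta_rot":[0,0,-16],"jaw":-0.4},{"slide":[0.08,0.16,0.03],"delta_rot":[0,0,-24],"jaw":-0.4},{"slide":[0.084,0.214,0.05],"delta_rot":[0,0,-32],"jaw":-0.4},{"slide":[0.084,0.214,0.07],"delta_rot":[0,0,-39.5],"jaw":-0.4},{"slide":[0.084,0.214,0.07],"delta_rot":[0,0,-39.5],"jaw":-0.4},{"slide":[0.084,0.214,0.07],"delta_rot":[0,0,-39.5],"jaw":-0.4}]'
python3 -c "
from h import *
wblanks()"
```

```text
time_s: 19.48
tcp_pos: [0.5677, 0.1721, 0.0791]
eef_rot: [-0.251, 3.131, -0.0]
ft_force: [0.3, 0.5, 0.1]
width: 0.06
finger_force: 0.0
[ 162  100   38   56 1843] c [0.5224 0.1063] [40. 26.] 8.2 rgb [244.  49.  42.] z 0.0136 press [-252.4  -91.5] tool [ 0.0553 -0.0577  0.0781]
[ 238  182   54   35 1840] c [0.5665 0.175 ] [26. 40.] 9.4 rgb [123.  82.  51.] z 0.0136 press [-334.   -87.8] tool [0.0007 0.0031 0.0781]
[  7 195  11  36 223] c [ 0.6202 -0.0691] [20. 37.] 85.4 rgb [200. 121.  49.] z 0.0165 press [-149.7   81. ] tool [-0.0133 -0.2464  0.0781]
[0.5677488  0.17205081 0.07907186] [-2.51167632e-01  3.13142417e+00 -1.42063958e-04]
```

```bash
python3 -m handwheel '[{"slide":[0,0.002,0.04],"delta_rot":[0,0,0],"jaw":-0.4},{"slide":[0,0.002,0.065],"delta_rot":[0,0,0],"jaw":-0.4},{"slide":[0,0.002,0.078],"delta_rot":[0,0,0],"jaw":-0.4},{"slide":[0,0.002,0.078],"delta_rot":[0,0,0],"jaw":1},{"slide":[0,0.002,0.078],"delta_rot":[0,0,0],"jaw":1},{"slide":[0,0.002,0.078],"delta_rot":[0,0,0],"jaw":1},{"slide":[0,0.002,0.078],"delta_rot":[0,0,0],"jaw":1},{"slide":[0,0.002,0.04],"delta_rot":[0,0,0],"jaw":1},{"slide":[0,0.002,-0.01],"delta_rot":[0,0,0],"jaw":1},{"slide":[0,0.002,-0.04],"delta_rot":[0,0,0],"jaw":1},{"slide":[0,0.002,-0.04],"delta_rot":[0,0,0],"jaw":1}]'
python3 - <<'E'
from h import *
s=state()
print(totool([*(PO+PE.T@[0,-.036]),.041],s).round(4))
E
```

```text
time_s: 20.9
tcp_pos: [0.5687, 0.1756, 0.121]
eef_rot: [-0.258, 3.126, 0.001]
ft_force: [0.4, 0.1, -0.7]
width: 0.0384
finger_force: 60.5
[ 0.1753 -0.2908  0.0792]
```

```bash
python3 -m handwheel '[{"slide":[0.03,-0.05,0],"delta_rot":[0,0,8],"jaw":1},{"slide":[0.06,-0.10,0],"delta_rot":[0,0,16],"jaw":1},{"slide":[0.09,-0.15,0],"delta_rot":[0,0,24],"jaw":1},{"slide":[0.12,-0.20,0],"delta_rot":[0,0,32],"jaw":1},{"slide":[0.15,-0.25,0],"delta_rot":[0,0,39.5],"jaw":1},{"slide":[0.175,-0.291,0],"delta_rot":[0,0,39.5],"jaw":1},{"slide":[0.175,-0.291,0.02],"delta_rot":[0,0,39.5],"jaw":1},{"slide":[0.175,-0.291,0.02],"delta_rot":[0,0,39.5],"jaw":1},{"slide":[0.175,-0.291,0.02],"delta_rot":[0,0,39.5],"jaw":1}]'
python3 - <<'E'
from h import *
wblanks(.05,.06);s=state();print((PE@(np.array(s['tcp_pos'][:2])-PO)).round(4),s['width'])
E
```

```text
time_s: 22.02
tcp_pos: [0.4424, -0.14, 0.0984]
eef_rot: [-0.813, -3.034, -0.0]
ft_force: [-0.1, -1.0, -0.2]
width: 0.0382
finger_force: 60.5
[ 233  279   52   29 1391] c [ 0.5036 -0.176 ] [40. 28.] 59.1 rgb [172. 114.  75.] z 0.0535 press [ 1.2 33.8] tool [-0.071  -0.0006  0.0974]
[ 0.44243543 -0.13999819  0.09843701] [-8.13487041e-01 -3.03381161e+00 -2.49086006e-04]
[ 0.0006 -0.037 ] 0.03872893945219725
```

```bash
python3 -m handwheel '[{"slide":[0,0,0.03],"delta_rot":[0,0,0],"jaw":1},{"slide":[0,0,0.05],"delta_rot":[0,0,0],"jaw":1},{"slide":[0,0,0.058],"delta_rot":[0,0,0],"jaw":1},{"slide":[0,0,0.0595],"delta_rot":[0,0,0],"jaw":1},{"slide":[0,0,0.0595],"delta_rot":[0,0,0],"jaw":0.05},{"slide":[0,0,0.0595],"delta_rot":[0,0,0],"jaw":-0.2},{"slide":[0,0,0.0595],"delta_rot":[0,0,0],"jaw":-0.2},{"slide":[0,0,0.02],"delta_rot":[0,0,0],"jaw":-0.2},{"slide":[0,0,-0.02],"delta_rot":[0,0,0],"jaw":-0.2},{"slide":[0,0.04,-0.06],"delta_rot":[0,0,0],"jaw":-0.2},{"slide":[-0.02,0.1,-0.1],"delta_rot":[0,0,0],"jaw":-0.2},{"slide":[-0.037,0.1,-0.16],"delta_rot":[0,0,0],"jaw":0.2},{"slide":[-0.037,0.1,-0.22],"delta_rot":[0,0,0],"jaw":0.2},{"slide":[-0.037,0.1,-0.26],"delta_rot":[0,0,0],"jaw":0.2},{"slide":[-0.037,0.1,-0.26],"delta_rot":[0,0,0],"jaw":0.2},{"slide":[-0.037,0.1,-0.26],"delta_rot":[0,0,0],"jaw":0.2}]'
python3 - <<'E'
from h import *
wblanks(.05,.058,'w4.png');wblanks()
p,d,T,K,s=wcam();W=wcloud(T,K,d);l=(W[...,:2]-PO)@PE.T*1000
m=(W[...,2]>.26)&(W[...,2]<.30)&(l[...,0]>85)&(abs(l[...,1])<60)
print(m.sum());q=l[m];print(q.min(0),q.max(0),np.median(q,0),np.percentile(W[m][:,2],[5,50,95]))
for c in('wrist','top','scene'):
  if c!='wrist':get_image(c)
  for r in landmark_of(c,'handle_grip')[:1]:print(c,np.round(r['at'],4),r['confidence'],(PE@(np.array(r['at'][:2])-PO)).round(4))
E
```

```text
time_s: 24.08
tcp_pos: [0.5241, -0.0724, 0.3577]
eef_rot: [-0.814, -3.033, 0.0]
ft_force: [-0.1, -0.0, 0.2]
width: 0.0343
finger_force: 0.0
[182 115  26  18 430] c [ 0.4413 -0.1386] [40. 26.] 61.2 rgb [230. 153.  87.] z 0.0537 press [  0.1 -38.8] tool [ 0.0381 -0.0987  0.3568]
[183 139  26  17 411] c [ 0.4729 -0.157 ] [40. 26.] 59.9 rgb [226. 149.  86.] z 0.0537 press [ 0.2 -2.3] tool [ 0.0016 -0.0988  0.3567]
[184 161  26  17 409] c [ 0.5036 -0.1751] [40. 26.] 59.7 rgb [221. 144.  83.] z 0.0536 press [ 0.5 33.3] tool [-0.0341 -0.0991  0.3567]
[ 0.52407087 -0.07235029  0.3577131 ] [-8.14433856e-01 -3.03324537e+00  4.93382981e-05]
[340  78  25  28 349] c [0.5227 0.1059] [41. 27.] 7.9 rgb [243.  59.  52.] z 0.0134 press [-252.2  -91.1] tool [0.0896 0.1538 0.3563]
[281  83  26  16 370] c [0.4758 0.0194] [40. 25.] 59.1 rgb [233.  57.  52.] z 0.0135 press [-153.9  -88.3] tool [0.0869 0.0555 0.3563]
[ 0.52389981 -0.07232866  0.35719963] [-8.14200760e-01 -3.03212803e+00  8.55612368e-05]
950
[113.86922877 -35.46205295] [126.92250861  36.26461702] [119.51756325  -2.33863156] [0.26316683 0.28375846 0.28763132]
wrist [ 0.4074 -0.2659  0.2847] 0.78 [ 0.1273 -0.0044]
top [ 0.3475 -0.2296  0.2216] 0.72 [ 0.1259 -0.0744]
scene [ 0.412  -0.2655  0.2844] 0.87 [ 0.1246 -0.0006]
```

View pics/w4.png

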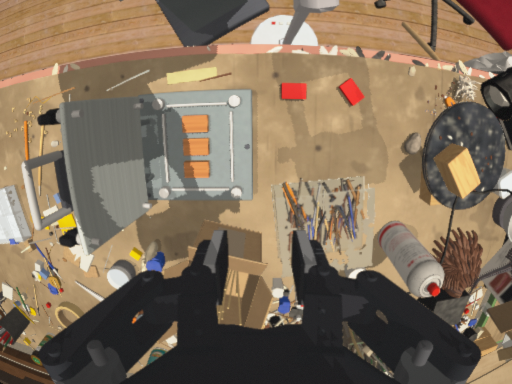

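```bash
python3 -m handwheel '[{"slide":[0,-0.06,0],"delta_rot":[0,0,0],"jaw":0.2},{"slide":[0,-0.12,0],"delta_rot":[0,0,0],"jaw":0.2},{"slide":[0,-0.18,0],"delta_rot":[0,0,0],"jaw":0.2},{"slide":[0,-0.222,0],"delta_rot":[0,0,0],"jaw":0.2},{"slide":[0,-0.222,0],"delta_rot":[0,0,0],"jaw":0.2},{"slide":[0,-0.222,0.03],"delta_rot":[0,0,0],"jaw":0.2},{"slide":[0,-0.222,0.06],"delta_rot":[0,0,0],"jaw":0.2},{"slide":[0,-0.222,0.085],"delta_rot":[0,0,0],"jaw":0.2},{"slide":[0,-0.222,0.093],"delta_rot":[0,0,0],"jaw":0.2},{"slide":[0,-0.222,0.093],"delta_rot":[0,0,0],"jaw":0.2}]'
```

```text
time_s: 25.72
tcp_pos: [0.4136, -0.2643, 0.2655]
eef_rot: [-0.814, -3.034, -0.0]
ft_force: [0.1, 1.2, 0.4]
width: 0.034
finger_force: 0.0
```

```bash
python3 -m handwheel '[{"slide":[0,0,0],"delta_rot":[0,0,0],"jaw":1},{"slide":[0,0,0],"delta_rot":[0,0,0],"jaw":1},{"slide":[0,0,0],"delta_rot":[0,0,0],"jaw":1},{"slide":[0,0,0],"delta_rot":[0,0,0],"jaw":1}]'
```

```text
time_s: 26.22
tcp_pos: [0.4137, -0.2651, 0.2664]
eef_rot: [0.814, 3.032, -0.002]
ft_force: [-2.2, -0.0, 5.6]
width: 0.0078
finger_force: 58.6
```

```bash
python3 -m handwheel '[{"slide":[0,0.014,-0.002],"delta_rot":[0,0,0],"jaw":1},{"slide":[0,0.031,-0.003],"delta_rot":[0,0,0],"jaw":1},{"slide":[0,0.051,-0.003],"delta_rot":[0,0,0],"jaw":1},{"slide":[0,0.072,0],"delta_rot":[0,0,0],"jaw":1},{"slide":[0,0.102,0.007],"delta_rot":[0,0,0],"jaw":1},{"slide":[0,0.130,0.019],"delta_rot":[0,0,0],"jaw":1},{"slide":[0,0.1565,0.035],"delta_rot":[0,0,0],"jaw":1},{"slide":[0,0.180,0.055],"delta_rot":[0,0,0],"jaw":1}]'
```

```text
time_s: 27.22
tcp_pos: [0.5042, -0.1078, 0.2103]
eef_rot: [0.814, 3.033, -0.0]
ft_force: [2.0, -3.9, -4.8]
width: 0.0075
finger_force: 59.7
```

```bash
python3 -m handwheel '[{"slide":[0,0.0205,0.023],"delta_rot":[0,0,0],"jaw":1},{"slide":[0,0.0373,0.049],"delta_rot":[0,0,0],"jaw":1},{"slide":[0,0.05,0.077],"delta_rot":[0,0,0],"jaw":1},{"slide":[0,0.0584,0.107],"delta_rot":[0,0,0],"jaw":1},{"slide":[0,0.0615,0.127],"delta_rot":[0,0,0],"jaw":1},{"slide":[0,0.062,0.14],"delta_rot":[0,0,0],"jaw":1},{"slide":[0,0.0625,0.1465],"delta_rot":[0,0,0],"jaw":1},{"slide":[0,0.0625,0.1475],"delta_rot":[0,0,0],"jaw":1},{"slide":[0,0.0625,0.1475],"delta_rot":[0,0,0],"jaw":1}]'
```

```text
time_s: 28.35
tcp_pos: [0.5354, -0.0556, 0.0635]
eef_rot: [0.814, 3.033, -0.002]
ft_force: [-2.8, -11.2, 3.8]
width: 0.0079
finger_force: 64.6
```

```bash
python3 -m handwheel '[{"slide":[0,0,0.002],"delta_rot":[0,0,0],"jaw":1},{"slide":[0,0,0.002],"delta_rot":[0,0,0],"jaw":0.6},{"slide":[0,0,0.002],"delta_rot":[0,0,0],"jaw":0.3},{"slide":[0,0,0.002],"delta_rot":[0,0,0],"jaw":0.3},{"slide":[0,0,-0.04],"delta_rot":[0,0,0],"jaw":0.3},{"slide":[0,0,-0.10],"delta_rot":[0,0,0],"jaw":0.3},{"slide":[0,0,-0.15],"delta_rot":[0,0,0],"jaw":0.2},{"slide":[0,0,-0.15],"delta_rot":[0,0,0],"jaw":0.2},{"slide":[0,0,-0.15],"delta_rot":[0,0,0],"jaw":0.2}]'
cat >> h.py <<'E'
def wings(save=None):
    p,d,T,K,s=wcam();W=wcloud(T,K,d)
    if save: cv2.imwrite('pics/'+save,p[:,:,::-1])
    l=(W[...,:2]-PO)@PE.T*1000;z=W[...,2]
    for i,(x,y) in enumerate(((-60,72),(-60,-72),(60,-72),(60,72))):
        m=(np.hypot(l[...,0]-x,l[...,1]-y)<24)&(z>.090)&(z<.12)&(p.max(-1)<90)
        if m.sum()<40: print(i,'n',m.sum());continue
        q=l[m];r=cv2.minAreaRect(q.astype(np.float32));(w,h),a=r[1],r[2]
        if w<h:w,h,a=h,w,a+90
        a=(a+90)%180-90
        c=np.array(r[0]);pl=(np.hypot(l[...,0]-x,l[...,1]-y)<35)&(z>.06)&(z<.082)
        print(i,m.sum(),'c',c.round(1),'sz',round(w),round(h),'ang',round(a,1),'ztop',np.percentile(z[m],90).round(4),'plate z',np.median(z[pl]).round(4) if pl.any() else None)
    print('tcp press',(PE@(np.array(s['tcp_pos'][:2])-PO)*1000).round(1),s['tcp_pos'][2],'rot',s['eef_rot'])
E
python3 -c "
from h import *
wings('w5.png')"
```

```text
time_s: 29.48
tcp_pos: [0.5345, -0.0546, 0.2124]
eef_rot: [-0.815, -3.034, -0.0]
ft_force: [0.0, -0.5, -0.7]
width: 0.0343
finger_force: 0.0
0 174 c [-52.1  70.7] sz 15 12 ang 10.3 ztop 0.106 plate z 0.0678
1 593 c [-61.9 -71.6] sz 35 16 ang -2.5 ztop 0.106 plate z 0.0676
2 484 c [ 58.  -71.5] sz 36 17 ang -10.9 ztop 0.106 plate z 0.0675
3 434 c [56.9 70.2] sz 35 14 ang -12.7 ztop 0.1056 plate z 0.0677
tcp press [-119.3   -0.4] 0.2124448658565084 rot [-8.14526536e-01 -3.03362436e+00 -4.14385691e-05]
```

View pics/w5.png

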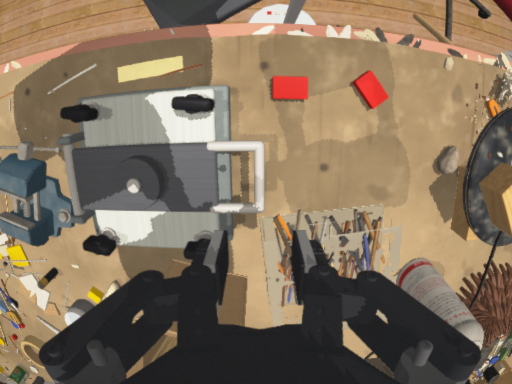

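```bash
python3 -m handwheel '[{"slide":[-0.04,-0.03,0],"delta_rot":[0,0,10],"jaw":0.2},{"slide":[-0.0724,-0.0593,0],"delta_rot":[0,0,20],"jaw":0.2},{"slide":[-0.0724,-0.0593,0],"delta_rot":[0,0,30],"jaw":0.2},{"slide":[-0.0724,-0.0593,0],"delta_rot":[0,0,40],"jaw":0.2},{"slide":[-0.0724,-0.0593,0],"delta_rot":[0,0,50],"jaw":0.2},{"slide":[-0.0724,-0.0593,0],"delta_rot":[0,0,60],"jaw":0.2},{"slide":[-0.0724,-0.0593,0],"delta_rot":[0,0,70],"jaw":0.2},{"slide":[-0.0724,-0.0593,0],"delta_rot":[0,0,80],"jaw":0.2},{"slide":[-0.0724,-0.0593,0.03],"delta_rot":[0,0,90],"jaw":0.3},{"slide":[-0.0724,-0.0593,0.06],"delta_rot":[0,0,97],"jaw":0.3},{"slide":[-0.0724,-0.0593,0.06],"delta_rot":[0,0,97],"jaw":0.3},{"slide":[-0.0724,-0.0593,0.06],"delta_rot":[0,0,97],"jaw":0.3}]'
cat >> h.py <<'E'
def yawp():
    s=state();y=R.from_rotvec(s['eef_rot']).as_matrix()[:2,1];a=PE@y
    print('tool y in press',np.degrees(np.arctan2(a[1],a[0])).round(2),'tcp',(PE@(np.array(s['tcp_pos'][:2])-PO)*1000).round(1),round(s['tcp_pos'][2],4),'j6',round(s['joints'][5],2),'w',round(s['width'],4))
E
python3 -c "
from h import *
wings('w6.png');yawp()"
```

```text
time_s: 31.02
tcp_pos: [0.5679, -0.1424, 0.1531]
eef_rot: [-2.81, -1.404, 0.0]
ft_force: [0.2, 0.8, 1.0]
width: 0.03
finger_force: 0.0
0 937 c [-62.2  72.7] sz 34 16 ang -8.3 ztop 0.1062 plate z 0.0677
1 820 c [-61.7 -70.9] sz 35 17 ang -16.6 ztop 0.1056 plate z 0.0678
2 n 0
3 265 c [48.9 74.9] sz 18 17 ang -11.4 ztop 0.1052 plate z 0.0676
tcp press [-60.1  72.5] 0.15310565048483005 rot [-2.80988968e+00 -1.40438884e+00  4.88988554e-04]
tool y in press 83.18 tcp [-60.2  72.8] 0.1536 j6 0.3 w 0.0297
```

View pics/w6.png

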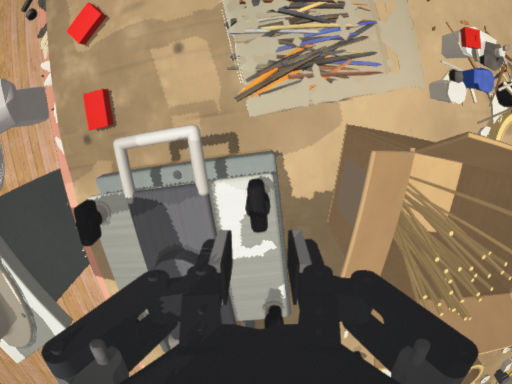

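Run:
```python
from h import *
p,d,T,K,s=wcam();W=wcloud(T,K,d);l=(W[...,:2]-PO)@PE.T*1000
v,u=np.mgrid[:384,:512]
for zl,zh in((.03,.07),(.07,.11),(.11,.15),(.15,.2)):
    m=(u>310)&(v<300)&(W[...,2]>zl)&(W[...,2]<zh)&(l[...,1]>80)&(l[...,0]>-150)&(p[...,0]>90)
    if m.sum(): print(zl,m.sum(),'ymin',np.percentile(l[m][:,1],[0,2,10]).round(),'x',np.percentile(l[m][:,0],[2,98]).round())
```

```text
0.03 4671 ymin [128. 142. 147.] x [-145.   34.]
0.07 6167 ymin [121. 127. 142.] x [-148.   36.]
0.11 5539 ymin [141. 146. 155.] x [-101.   38.]
0.15 10083 ymin [103. 119. 127.] x [-114.  -18.]
```

Run:
```python
from h import *
p,d,T,K,s=wcam();W=wcloud(T,K,d);l=(W[...,:2]-PO)@PE.T*1000
v,u=np.mgrid[:384,:512];r=np.hypot(l[...,0]+60,l[...,1]-72)
for zl in np.arange(.1,.24,.01):
    m=(u>300)&(W[...,2]>zl)&(W[...,2]<zl+.01)&(r<90)&(p[...,0]>100)&(p[...,0]>p[...,2]*1.2)
    if m.sum()>3:
        i=np.argsort(r[m])[[0,3,min(20,m.sum()-1)]];print(zl.round(2),m.sum(),r[m][i].round(),l[m][i].round().tolist(),u[m][i[1]],v[m][i[1]])
```

```text
0.14 751 [73. 74. 74.] [[-46.0, 144.0], [-50.0, 145.0], [-37.0, 143.0]] 381 241
0.15 1405 [60. 60. 61.] [[-47.0, 131.0], [-49.0, 132.0], [-44.0, 131.0]] 365 254
0.16 1910 [31. 44. 45.] [[-64.0, 103.0], [-52.0, 116.0], [-58.0, 117.0]] 342 263
0.17 831 [44. 45. 45.] [[-50.0, 115.0], [-53.0, 116.0], [-58.0, 117.0]] 343 263
0.18 12 [89. 90. 90.] [[-35.0, 158.0], [-34.0, 158.0], [-32.0, 158.0]] 424 295
0.19 10 [37. 38. 48.] [[-63.0, 109.0], [-64.0, 109.0], [-67.0, 120.0]] 344 277
0.2 24 [38. 39. 51.] [[-45.0, 107.0], [-68.0, 110.0], [-47.0, 121.0]] 350 277
0.21 11 [40. 42. 53.] [[-45.0, 109.0], [-44.0, 111.0], [-47.0, 123.0]] 357 340
0.22 19 [43. 45. 61.] [[-64.0, 115.0], [-63.0, 117.0], [-66.0, 133.0]] 379 314
0.23 21 [28. 30. 66.] [[-67.0, 100.0], [-75.0, 98.0], [-65.0, 138.0]] 340 336
```

Run:
```python
from h import *
p,d,T,K,s=wcam();W=wcloud(T,K,d);A=R.from_rotvec(s['eef_rot']).as_matrix()
t=((W-s['tcp_pos'])@A)*1000
m=(p.max(-1)<70)&(abs(t[...,1])<120)&(abs(t[...,0])<70)&(W[...,2]>.125)&(d>0)
for z in range(-130,10,10):
    k=m&(t[...,2]>z)&(t[...,2]<z+10)
    if k.sum()>5: print(z,k.sum(),'y',np.percentile(t[k][:,1],[1,99]).round(),'x',np.percentile(t[k][:,0],[1,99]).round())
l=(W[...,:2]-PO)@PE.T*1000
v,u=np.mgrid[:384,:512]
f=(u>320)&(W[...,2]>.12)&(W[...,2]<.185)&(l[...,1]>100)&(l[...,1]<150)&(p[...,0]>90)&(p[...,0]>p[...,2]*1.2)
for x in range(-130,0,15):
    k=f&(abs(l[...,0]-x)<7)
    if k.sum()>5:
        i=np.argmin(l[...,1]+1e4*~k);print('flap x',x,'ymin',l.reshape(-1,2)[i].round(),W.reshape(-1,3)[i,2].round(3),'top',W[k][:,2].max().round(3))
```

```text
-110 1589 y [-60.  62.] x [ 3. 21.]
-100 10104 y [-62.  64.] x [ 1. 21.]
-90 7271 y [-59.  62.] x [-2. 18.]
-80 6286 y [-55.  57.] x [-10.  18.]
-70 3044 y [-51.  54.] x [-11.  18.]
-60 4758 y [-47.  50.] x [-11.  14.]
-50 1455 y [-43.  44.] x [-5. 14.]
-40 655 y [-26.  28.] x [-10.  12.]
-30 550 y [-27.  29.] x [-9. 12.]
-20 413 y [-27.  29.] x [-8. 12.]
-10 150 y [-25.  28.] x [-8. 12.]
flap x -115 ymin [-108.  130.] 0.17 top 0.173
flap x -100 ymin [-93. 126.] 0.17 top 0.172
flap x -85 ymin [-78. 122.] 0.17 top 0.172
flap x -70 ymin [-64. 103.] 0.181 top 0.185
flap x -55 ymin [-49. 115.] 0.171 top 0.172
flap x -40 ymin [-45. 114.] 0.171 top 0.172
flap x -25 ymin [-31. 139.] 0.151 top 0.151
```

```bash
python3 -m handwheel '[{"slide":[0,0,-0.02],"delta_rot":[0,0,-9],"jaw":0.5},{"slide":[0.01,-0.015,-0.02],"delta_rot":[0,0,-19],"jaw":1},{"slide":[0.0187,-0.0292,-0.02],"delta_rot":[0,0,-29],"jaw":1},{"slide":[0.0187,-0.0292,-0.02],"delta_rot":[0,0,-39],"jaw":1},{"slide":[0.0187,-0.0292,-0.02],"delta_rot":[0,0,-49],"jaw":1},{"slide":[0.0187,-0.0292,-0.02],"delta_rot":[0,0,-59],"jaw":1},{"slide":[0.0187,-0.0292,-0.02],"delta_rot":[0,0,-69],"jaw":1},{"slide":[0.0187,-0.0292,-0.02],"delta_rot":[0,0,-79],"jaw":1},{"slide":[0.0187,-0.0292,-0.02],"delta_rot":[0,0,-89],"jaw":1},{"slide":[0.0187,-0.0292,0],"delta_rot":[0,0,-97],"jaw":1},{"slide":[0.0187,-0.0292,0.02],"delta_rot":[0,0,-97],"jaw":1},{"slide":[0.0187,-0.0292,0.02],"delta_rot":[0,0,-97],"jaw":1}]'
python3 -c "
from h import *
yawp();wings('w7.png')"
```

```text
time_s: 32.72
tcp_pos: [0.5552, -0.1096, 0.1324]
eef_rot: [-0.814, -3.033, -0.0]
ft_force: [0.6, 0.2, 0.0]
width: 0.0
finger_force: 0.0
tool y in press -179.94 tcp [-82.   45.1] 0.1324 j6 -1.35 w 0.0
0 669 c [-54.1  69.4] sz 20 16 ang -11.0 ztop 0.106 plate z 0.0678
1 1440 c [-61.  -71.4] sz 36 17 ang -0.3 ztop 0.1059 plate z 0.0676
2 884 c [ 57.9 -70.9] sz 35 17 ang 1.8 ztop 0.1061 plate z 0.0675
3 866 c [57.8 71.6] sz 35 17 ang 2.8 ztop 0.1057 plate z 0.0677
tcp press [-82.   45.1] 0.13238755820762982 rot [-8.13713448e-01 -3.03269906e+00 -6.34439792e-05]
```

View pics/w7.png

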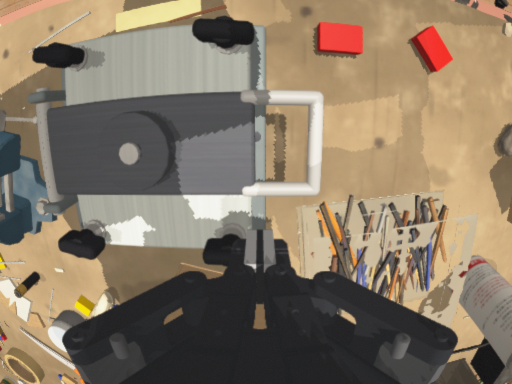

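```bash
sed -i 's/m=(np.hypot(l\[...,0\]-x,l\[...,1\]-y)<24)&(z>.090)&(z<.12)&(p.max(-1)<90)/m=(np.hypot(l[...,0]-x,l[...,1]-y)<22)\&(z>ZT)\&(z<.11)\&(p.max(-1)<90)/; s/def wings(save=None)/def wings(save=None,ZT=.1035)/' h.py
python3 -m handwheel '[{"slide":[-0.0064,0,0],"delta_rot":[0,0,0],"jaw":1},{"slide":[-0.0064,0,0.02],"delta_rot":[0,0,0],"jaw":1},{"slide":[-0.0064,0,0.04],"delta_rot":[0,0,0],"jaw":1},{"slide":[-0.0064,0,0.05],"delta_rot":[0,0,0],"jaw":1},{"slide":[-0.0064,0,0.05],"delta_rot":[0,0,0],"jaw":1}]'
python3 -c "
from h import *
yawp()"
python3 -m handwheel '[{"slide":[-0.003,0,0],"delta_rot":[0,0,0],"jaw":1},{"slide":[-0.005,0,0],"delta_rot":[0,0,0],"jaw":1},{"slide":[-0.007,0,0],"delta_rot":[0,0,0],"jaw":1},{"slide":[-0.009,0,0],"delta_rot":[0,0,0],"jaw":1},{"slide":[-0.011,0,0],"delta_rot":[0,0,0],"jaw":1},{"slide":[-0.0125,0,0],"delta_rot":[0,0,0],"jaw":1},{"slide":[-0.0125,0,0],"delta_rot":[0,0,0],"jaw":1}]'
python3 -c "
from h import *
yawp();wings('w8.png')"
```

```text
time_s: 33.4
tcp_pos: [0.5614, -0.1131, 0.0829]
eef_rot: [-0.815, -3.034, 0.0]
ft_force: [0.2, 0.2, 0.5]
width: 0.0
finger_force: 0.0
tool y in press -179.96 tcp [-82.2  52.3] 0.0829 j6 -1.35 w 0.0
time_s: 34.28
tcp_pos: [0.5715, -0.1187, 0.0828]
eef_rot: [-0.814, -3.033, -0.001]
ft_force: [-4.3, 4.8, -1.9]
width: 0.0001
finger_force: 3.5
tool y in press -179.96 tcp [-82.4  63.8] 0.0828 j6 -1.35 w 0.0001
0 552 c [-61.1  65.4] sz 31 14 ang 6.5 ztop 0.1068 plate z 0.0671
1 n 0
2 344 c [ 49.9 -69.2] sz 19 12 ang -9.2 ztop 0.1066 plate z 0.0678
3 462 c [58.  71.9] sz 35 12 ang -10.6 ztop 0.1056 plate z 0.0674
tcp press [-82.4  63.8] 0.08284928278560134 rot [-8.14336418e-01 -3.03262499e+00 -1.01298110e-03]
```

```bash
python3 -m handwheel '[{"slide":[0.004,0,0],"delta_rot":[0,0,0],"jaw":1},{"slide":[0.004,0,-0.03],"delta_rot":[0,0,0],"jaw":1},{"slide":[0.004,0.03,-0.06],"delta_rot":[0,0,0],"jaw":1},{"slide":[0.004,0.05,-0.08],"delta_rot":[0,0,0],"jaw":1},{"slide":[0.004,0.05,-0.08],"delta_rot":[0,0,0],"jaw":1}]'
python3 -c "
from h import *
yawp();wings('w9.png')"
```

```text
time_s: 34.95
tcp_pos: [0.5953, -0.0735, 0.1647]
eef_rot: [0.811, 3.031, 0.0]
ft_force: [0.1, 0.7, 0.3]
width: 0.0001
finger_force: 0.0
tool y in press -179.87 tcp [-133.5   61.7] 0.1647 j6 -1.27 w 0.0001
0 405 c [-61.9  72. ] sz 33 11 ang -34.2 ztop 0.1055 plate z 0.0669
1 538 c [-61.5 -71.4] sz 34 11 ang -4.1 ztop 0.1059 plate z 0.0673
2 320 c [ 58.2 -71.2] sz 36 11 ang -11.5 ztop 0.1066 plate z 0.0678
3 233 c [57.2 72.4] sz 34 10 ang -8.7 ztop 0.1058 plate z 0.0674
tcp press [-133.5   61.7] 0.16468242090159646 rot [8.11279549e-01 3.03058313e+00 2.00356216e-04]
```

```bash
python3 -m handwheel '[{"slide":[0,-0.05,0.02],"delta_rot":[0,0,0],"jaw":1},{"slide":[0,-0.05,0.05],"delta_rot":[0,0,0],"jaw":1},{"slide":[0,-0.05,0.08],"delta_rot":[0,0,0],"jaw":1},{"slide":[0,-0.05,0.08],"delta_rot":[0,0,0],"jaw":1},{"slide":[-0.004,-0.05,0.08],"delta_rot":[0,0,0],"jaw":1},{"slide":[-0.006,-0.05,0.08],"delta_rot":[0,0,0],"jaw":1},{"slide":[-0.008,-0.05,0.08],"delta_rot":[0,0,0],"jaw":1},{"slide":[-0.0095,-0.05,0.08],"delta_rot":[0,0,0],"jaw":1},{"slide":[-0.0095,-0.05,0.08],"delta_rot":[0,0,0],"jaw":1},{"slide":[-0.005,-0.05,0.08],"delta_rot":[0,0,0],"jaw":1},{"slide":[0,-0.05,0.05],"delta_rot":[0,0,0],"jaw":1},{"slide":[0,-0.02,0.02],"delta_rot":[0,0,0],"jaw":1},{"slide":[0,0,0],"delta_rot":[0,0,0],"jaw":1},{"slide":[0,0,0],"delta_rot":[0,0,0],"jaw":1}]'
python3 -c "
from h import *
yawp();wings('w10.png')"
```

```text
time_s: 36.75
tcp_pos: [0.5955, -0.0735, 0.1655]
eef_rot: [0.811, 3.03, 0.0]
ft_force: [0.2, -0.1, 0.0]
width: -0.0001
finger_force: 0.0
tool y in press -179.87 tcp [-133.5   61.8] 0.1655 j6 -1.27 w -0.0001
0 236 c [-62.2  72. ] sz 33 9 ang -63.4 ztop 0.1047 plate z 0.066
1 487 c [-61.5 -70.8] sz 33 11 ang -7.1 ztop 0.1055 plate z 0.0669
2 332 c [ 58.  -70.9] sz 35 11 ang -11.2 ztop 0.1069 plate z 0.068
3 221 c [57.5 72.5] sz 34 10 ang -10.5 ztop 0.1055 plate z 0.067
tcp press [-133.5   61.8] 0.16545058784958191 rot [8.10979151e-01 3.02999700e+00 2.24196700e-04]
```

```bash
python3 -m handwheel '[{"slide":[0,-0.05,0.02],"delta_rot":[0,0,0],"jaw":1},{"slide":[0,-0.05,0.05],"delta_rot":[0,0,0],"jaw":1},{"slide":[0,-0.05,0.08],"delta_rot":[0,0,0],"jaw":1},{"slide":[0,-0.05,0.08],"delta_rot":[0,0,0],"jaw":1},{"slide":[-0.005,-0.05,0.08],"delta_rot":[0,0,0],"jaw":1},{"slide":[-0.008,-0.05,0.08],"delta_rot":[0,0,0],"jaw":1},{"slide":[-0.0108,-0.05,0.08],"delta_rot":[0,0,0],"jaw":1},{"slide":[-0.0108,-0.05,0.08],"delta_rot":[0,0,0],"jaw":1},{"slide":[-0.005,-0.05,0.08],"delta_rot":[0,0,0],"jaw":1},{"slide":[0,-0.05,0.05],"delta_rot":[0,0,0],"jaw":1},{"slide":[0,-0.02,0.02],"delta_rot":[0,0,0],"jaw":1},{"slide":[0,0,0],"delta_rot":[0,0,0],"jaw":1},{"slide":[0,0,0],"delta_rot":[0,0,0],"jaw":1}]'
python3 -c "
from h import *
yawp();wings('w11.png')"
```

```text
time_s: 38.42
tcp_pos: [0.5951, -0.0734, 0.1649]
eef_rot: [0.811, 3.031, -0.0]
ft_force: [-0.3, -0.2, 0.0]
width: -0.0
finger_force: 0.0
tool y in press -179.86 tcp [-133.4   61.4] 0.1649 j6 -1.27 w -0.0
0 173 c [-62.1  71.8] sz 31 8 ang -68.5 ztop 0.1046 plate z 0.0658
1 482 c [-61.3 -71.1] sz 33 11 ang -6.9 ztop 0.1055 plate z 0.0668
2 341 c [ 57.4 -70.8] sz 34 12 ang -11.3 ztop 0.1071 plate z 0.0681
3 215 c [57.5 72.6] sz 34 9 ang -8.1 ztop 0.1054 plate z 0.067
tcp press [-133.4   61.4] 0.16488758869707187 rot [ 8.11039434e-01  3.03075419e+00 -3.95605710e-06]
```

```bash
python3 -m handwheel '[{"slide":[0.03,-0.04,-0.01],"delta_rot":[0,0,10],"jaw":0.34},{"slide":[0.06,-0.08,-0.01],"delta_rot":[0,0,20],"jaw":0.34},{"slide":[0.09,-0.12,-0.01],"delta_rot":[0,0,30],"jaw":0.34},{"slide":[0.12,-0.16,-0.01],"delta_rot":[0,0,40],"jaw":0.34},{"slide":[0.1334,-0.1934,-0.01],"delta_rot":[0,0,50],"jaw":0.34},{"slide":[0.1334,-0.1934,-0.01],"delta_rot":[0,0,60],"jaw":0.34},{"slide":[0.1334,-0.1934,-0.01],"delta_rot":[0,0,70],"jaw":0.34},{"slide":[0.1334,-0.1934,-0.01],"delta_rot":[0,0,80],"jaw":0.34},{"slide":[0.1334,-0.1934,-0.01],"delta_rot":[0,0,90],"jaw":0.34},{"slide":[0.1334,-0.1934,0],"delta_rot":[0,0,101],"jaw":0.34},{"slide":[0.1334,-0.1934,0.02],"delta_rot":[0,0,101],"jaw":0.34},{"slide":[0.1334,-0.1934,0.02],"delta_rot":[0,0,101],"jaw":0.34}]'
python3 -c "
from h import *
yawp();wings('w12.png')"
```

```text
time_s: 39.98
tcp_pos: [0.3798, -0.1743, 0.1416]
eef_rot: [-2.857, -1.3, 0.003]
ft_force: [-0.5, 0.3, -0.1]
width: 0.0284
finger_force: 0.0
tool y in press 79.02 tcp [ 61.9 -74.2] 0.1416 j6 0.14 w 0.0284
0 162 c [-61.4  70.9] sz 32 9 ang -67.2 ztop 0.1047 plate z 0.0657
1 680 c [-60.7 -71.4] sz 34 10 ang -6.1 ztop 0.1054 plate z 0.0669
2 800 c [ 58.1 -71. ] sz 34 12 ang -9.9 ztop 0.107 plate z 0.068
3 380 c [57.5 72.2] sz 33 11 ang -8.9 ztop 0.1054 plate z 0.0668
tcp press [ 61.9 -74.2] 0.141642877894872 rot [-2.85707233 -1.29972093  0.00322081]
```

View pics/w12.png

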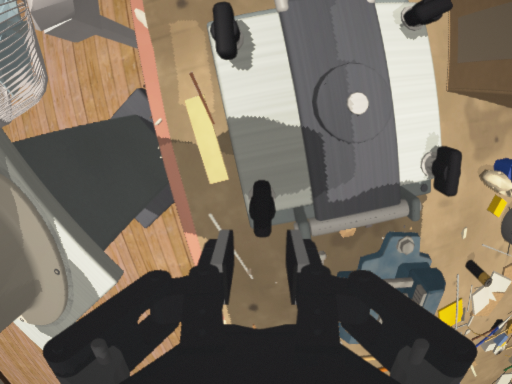

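```bash
python3 - <<'E'
from h import *
p,d=get_image('top');c=camera_info('top');K=np.array(c['camera_matrix']);T=np.array(c['world_from_camera'])
v,u=np.mgrid[:384,:512];W=np.stack([(u-K[0,2])/K[0,0]*d,-(v-K[1,2])/K[1,1]*d,-d],-1)@T[:3,:3].T+T[:3,3]
l=(W[...,:2]-PO)@PE.T*1000
for x in range(90,190,15):
  m=(abs(l[...,0]-x)<8)&(l[...,1]<130)&(l[...,1]>-140)&(W[...,2]<.13)
  if m.any():
    k=m&(W[...,2]>.07);print(x,'zmax',W[m][:,2].max().round(3), 'y>.07:',l[k][:,1].min().round() if k.any() else None,l[k][:,1].max().round() if k.any() else None)
E
python3 -m handwheel '[{"slide":[0.0024,0.002,0.02],"delta_rot":[0,0,0],"jaw":0.34},{"slide":[0.0024,0.002,0.04],"delta_rot":[0,0,0],"jaw":0.34},{"slide":[0.0024,0.002,0.058],"delta_rot":[0,0,0],"jaw":0.34},{"slide":[0.0024,0.002,0.064],"delta_rot":[0,0,0],"jaw":0.34},{"slide":[0.0024,0.002,0.064],"delta_rot":[0,0,0],"jaw":0.34}]'
python3 -c "
from h import *
yawp()"
```

```text
90 zmax 0.093 y>.07: 0.0 54.0
105 zmax 0.091 y>.07: 45.0 45.0
120 zmax 0.015 y>.07: None None
135 zmax 0.017 y>.07: None None
150 zmax 0.012 y>.07: None None
165 zmax 0.083 y>.07: -5.0 21.0
180 zmax 0.086 y>.07: -8.0 81.0
time_s: 40.7
tcp_pos: [0.3845, -0.1742, 0.0792]
eef_rot: [2.859, 1.301, -0.0]
ft_force: [-0.3, -0.2, -0.5]
width: 0.0285
finger_force: 0.0
tool y in press 79.05 tcp [ 59.4 -70.2] 0.0792 j6 0.15 w 0.0285
```

```bash
python3 -m handwheel '[{"slide":[0,-0.0014,0],"delta_rot":[0,0,0],"jaw":0.34},{"slide":[0,-0.0014,0],"delta_rot":[0,0,0],"jaw":1},{"slide":[0,-0.0014,0],"delta_rot":[0,0,0],"jaw":1},{"slide":[0,-0.0014,0],"delta_rot":[0,0,0],"jaw":1},{"slide":[0,-0.0014,0],"delta_rot":[0,0,0],"jaw":1},{"slide":[0,-0.0014,0],"delta_rot":[0,0,9],"jaw":1},{"slide":[0,-0.0014,0],"delta_rot":[0,0,18],"jaw":1}]'
python3 -c "
from h import *
yawp();print(state()['torque'])"
```

```text
time_s: 41.58
tcp_pos: [0.383, -0.173, 0.0788]
eef_rot: [-3.029, -0.83, 0.001]
ft_force: [-5.0, 0.4, 3.0]
width: 0.011
finger_force: 58.5
tool y in press 60.75 tcp [ 59.1 -72. ] 0.0788 j6 0.47 w 0.011
[0.13242222 0.66807128 0.02584956]
```

```bash
python3 -m handwheel '[{"slide":[0,0,0],"delta_rot":[0,0,9],"jaw":1},{"slide":[0,0,0],"delta_rot":[0,0,18],"jaw":1},{"slide":[0,0,0],"delta_rot":[0,0,27],"jaw":1},{"slide":[0,0,0],"delta_rot":[0,0,35],"jaw":1},{"slide":[0,0,0],"delta_rot":[0,0,39.5],"jaw":1},{"slide":[0,0,0],"delta_rot":[0,0,39.5],"jaw":1},{"slide":[0,0,0],"delta_rot":[0,0,39.5],"jaw":0.7},{"slide":[0,0,0],"delta_rot":[0,0,39.5],"jaw":0.4},{"slide":[0,0,0],"delta_rot":[0,0,39.5],"jaw":0.4},{"slide":[0,0,-0.03],"delta_rot":[0,0,39.5],"jaw":0.4},{"slide":[0,0,-0.08],"delta_rot":[0,0,39.5],"jaw":0.4},{"slide":[0,0,-0.08],"delta_rot":[0,0,39.5],"jaw":0.4}]'
python3 -c "
from h import *
yawp();wings('w13.png')"
```

```text
time_s: 43.08
tcp_pos: [0.3852, -0.1742, 0.1618]
eef_rot: [3.13, -0.234, 0.009]
ft_force: [-0.5, -0.6, -0.6]
width: 0.0256
finger_force: 0.0
tool y in press 21.57 tcp [ 59.  -69.6] 0.1618 j6 1.15 w 0.0256
0 n 0
1 273 c [-59.7 -71.6] sz 32 9 ang -7.2 ztop 0.105 plate z 0.0663
2 462 c [ 58.9 -71.1] sz 34 10 ang -68.1 ztop 0.1051 plate z 0.0663
3 348 c [58.4 71.6] sz 33 10 ang -9.2 ztop 0.1051 plate z 0.0662
tcp press [ 59.  -69.6] 0.16178860692244534 rot [ 3.12993833 -0.23353446  0.00905596]
```

```bash
python3 -m handwheel '[{"slide":[0.012,-0.03,-0.01],"delta_rot":[0,0,-9],"jaw":0.34},{"slide":[0.024,-0.06,-0.01],"delta_rot":[0,0,-18],"jaw":0.34},{"slide":[0.036,-0.09,-0.01],"delta_rot":[0,0,-27],"jaw":0.34},{"slide":[0.0425,-0.1115,-0.01],"delta_rot":[0,0,-36],"jaw":0.34},{"slide":[0.0425,-0.1115,0],"delta_rot":[0,0,-45],"jaw":0.34},{"slide":[0.0425,-0.1115,0.02],"delta_rot":[0,0,-54],"jaw":0.34},{"slide":[0.0425,-0.1115,0.02],"delta_rot":[0,0,-61.4],"jaw":0.34},{"slide":[0.0425,-0.1115,0.02],"delta_rot":[0,0,-61.4],"jaw":0.34},{"slide":[0.0425,-0.1115,0.02],"delta_rot":[0,0,-61.4],"jaw":0.34}]'
python3 -c "
from h import *
yawp();wings('w14.png')"
```

```text
time_s: 44.25
tcp_pos: [0.4419, -0.0692, 0.1386]
eef_rot: [-2.815, -1.393, 0.0]
ft_force: [0.2, 1.1, -0.2]
width: 0.0285
finger_force: 0.0
tool y in press 82.77 tcp [-60.2 -73.1] 0.1386 j6 0.36 w 0.0285
0 135 c [-62.4  70.4] sz 30 9 ang -71.1 ztop 0.1045 plate z 0.0662
1 422 c [-61.5 -71.7] sz 33 10 ang -6.6 ztop 0.1049 plate z 0.0662
2 n 0
3 58 c [48.8 72.8] sz 17 8 ang -8.9 ztop 0.1049 plate z 0.0663
tcp press [-60.2 -73.1] 0.138606432795905 rot [-2.81535313e+00 -1.39348862e+00  3.42382943e-04]
```

```bash
python3 -m handwheel '[{"slide":[0,0.0008,0.02],"delta_rot":[0,0,0],"jaw":0.34},{"slide":[0,0.0008,0.04],"delta_rot":[0,0,0],"jaw":0.34},{"slide":[0,0.0008,0.055],"delta_rot":[0,0,0],"jaw":0.34},{"slide":[0,0.0008,0.0605],"delta_rot":[0,0,0],"jaw":0.34},{"slide":[0,0.0008,0.0605],"delta_rot":[0,0,0],"jaw":1},{"slide":[0,0.0008,0.0605],"delta_rot":[0,0,0],"jaw":1},{"slide":[0,0.0008,0.0605],"delta_rot":[0,0,0],"jaw":1},{"slide":[0,0.0008,0.0605],"delta_rot":[0,0,0],"jaw":1},{"slide":[0,0.0008,0.0605],"delta_rot":[0,0,9],"jaw":1}]'
python3 -c "
from h import *
yawp();print(state()['torque'])"
```

```text
time_s: 45.42
tcp_pos: [0.4424, -0.0695, 0.0786]
eef_rot: [-2.916, -1.169, 0.0]
ft_force: [-2.8, 5.9, -0.0]
width: 0.0109
finger_force: 58.6
tool y in press 73.79 tcp [-60.2 -72.6] 0.0786 j6 0.52 w 0.0109
[0.90513111 0.40191821 0.09117392]
```

```bash
python3 -m handwheel '[{"slide":[0,0,0],"delta_rot":[0,0,9],"jaw":1},{"slide":[0,0,0],"delta_rot":[0,0,18],"jaw":1},{"slide":[0,0,0],"delta_rot":[0,0,27],"jaw":1},{"slide":[0,0,0],"delta_rot":[0,0,36],"jaw":1},{"slide":[0,0,0],"delta_rot":[0,0,45],"jaw":1},{"slide":[0,0,0],"delta_rot":[0,0,52.5],"jaw":1},{"slide":[0,0,0],"delta_rot":[0,0,52.5],"jaw":1},{"slide":[0,0,0],"delta_rot":[0,0,52.5],"jaw":0.7},{"slide":[0,0,0],"delta_rot":[0,0,52.5],"jaw":0.4},{"slide":[0,0,0],"delta_rot":[0,0,52.5],"jaw":0.4},{"slide":[0,0,-0.03],"delta_rot":[0,0,52.5],"jaw":0.4},{"slide":[0,0,-0.08],"delta_rot":[0,0,52.5],"jaw":0.4},{"slide":[0,0,-0.08],"delta_rot":[0,0,52.5],"jaw":0.4}]'
python3 -c "
from h import *
yawp();wings('w15.png')"
```

```text
time_s: 47.05
tcp_pos: [0.4446, -0.0704, 0.1614]
eef_rot: [3.131, -0.237, 0.01]
ft_force: [-0.4, 0.2, -0.5]
width: 0.0259
finger_force: 0.0
tool y in press 21.44 tcp [-60.6 -70.2] 0.1614 j6 1.43 w 0.0259
0 206 c [-62.1  71.4] sz 32 9 ang -69.3 ztop 0.1046 plate z 0.0654
1 n 2
2 274 c [ 58.6 -71. ] sz 33 10 ang -66.8 ztop 0.1051 plate z 0.0657
3 292 c [57.4 72.1] sz 34 11 ang -8.5 ztop 0.1055 plate z 0.0666
tcp press [-60.6 -70.2] 0.16143030440371564 rot [ 3.13111713 -0.23709846  0.00994469]
```

```bash
sed -i 's/ZT=.1035/ZT=.1005/' h.py; python3 -m handwheel '[{"slide":[0.02,0.04,-0.01],"delta_rot":[0,0,-9],"jaw":0.34},{"slide":[0.04,0.08,-0.01],"delta_rot":[0,0,-18],"jaw":0.34},{"slide":[0.06,0.12,-0.01],"delta_rot":[0,0,-27],"jaw":0.34},{"slide":[0.08,0.15,-0.01],"delta_rot":[0,0,-36],"jaw":0.34},{"slide":[0.0895,0.1634,0],"delta_rot":[0,0,-45],"jaw":0.34},{"slide":[0.0895,0.1634,0.02],"delta_rot":[0,0,-54],"jaw":0.34},{"slide":[0.0895,0.1634,0.02],"delta_rot":[0,0,-59.6],"jaw":0.34},{"slide":[0.0895,0.1634,0.02],"delta_rot":[0,0,-59.6],"jaw":0.34},{"slide":[0.0895,0.1634,0.02],"delta_rot":[0,0,-59.6],"jaw":0.34}]'
python3 - <<'E'
from h import *
yawp();wings('w16.png')
p,d,T,K,s=wcam();W=wcloud(T,K,d);l=(W[...,:2]-PO)@PE.T*1000
r=np.hypot(l[...,0]-60,l[...,1]-72)
for zl in np.arange(.11,.2,.02):
    m=(W[...,2]>zl)&(W[...,2]<zl+.02)&(r<110)&(l[...,1]>80)&(p[...,0]>80)&(p[...,0]>p[...,2]*1.2)
    if m.sum()>5:i=np.argsort(r[m])[5];print(zl.round(2),m.sum(),r[m][i].round(),l[m][i].round())
E
```

```text
time_s: 48.22
tcp_pos: [0.5064, -0.2446, 0.138]
eef_rot: [-2.838, -1.348, 0.0]
ft_force: [0.3, 0.7, 0.5]
width: 0.0284
finger_force: 0.0
tool y in press 80.9 tcp [59.2 70.6] 0.138 j6 0.13 w 0.0284
0 957 c [-60.8  73. ] sz 35 13 ang -66.1 ztop 0.1042 plate z 0.0655
1 371 c [-61.  -71.1] sz 34 10 ang -69.1 ztop 0.1027 plate z 0.0646
2 469 c [ 58.8 -70.1] sz 35 14 ang -70.3 ztop 0.1051 plate z 0.0656
3 927 c [57.7 72.1] sz 34 16 ang -0.0 ztop 0.1052 plate z 0.0667
tcp press [59.2 70.6] 0.1380460498568861 rot [-2.83757761e+00 -1.34752030e+00  3.18124044e-04]
0.11 35 88.0 [  4. 141.]
0.13 1443 15.0 [68. 85.]
0.15 5582 29.0 [ 56. 101.]
0.17 2974 31.0 [ 51. 101.]
0.19 65 37.0 [ 75. 106.]
```

View pics/w16.png

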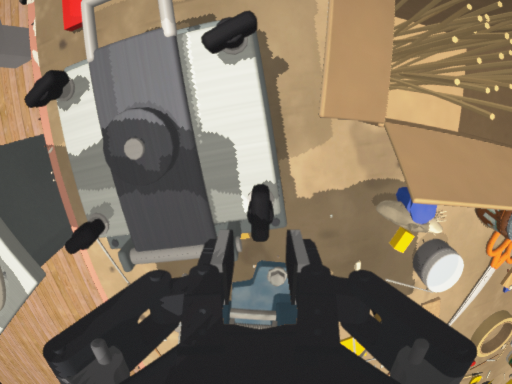

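Run:
```python
from h import *
p,d,T,K,s=wcam();W=wcloud(T,K,d);l=(W[...,:2]-PO)@PE.T*1000
for u,v in((330,108),(380,118),(395,135),(403,160),(415,195),(470,198),(300,260),(390,300)):print(u,v,l[v,u].round(),W[v,u,2].round(3),p[v,u])
```

```text
330 108 [-10. 110.] 0.17 [186 148 103]
380 118 [ -0. 140.] 0.144 [184 146 104]
395 135 [  8. 146.] 0.149 [176 141 100]
403 160 [ 16. 142.] 0.164 [180 143 100]
415 195 [ 26. 139.] 0.181 [175 139  98]
470 198 [ 34. 171.] 0.178 [171 137  97]
300 260 [51. 91.] 0.172 [102 100  98]
390 300 [ 54. 119.] 0.205 [35 34 36]
```

```bash
python3 -m handwheel '[{"slide":[0,0.001,0.02],"delta_rot":[0,0,0],"jaw":0.34},{"slide":[0,0.001,0.04],"delta_rot":[0,0,0],"jaw":0.34},{"slide":[0,0.001,0.055],"delta_rot":[0,0,0],"jaw":0.34},{"slide":[0,0.001,0.0605],"delta_rot":[0,0,0],"jaw":0.34},{"slide":[0,0.001,0.0605],"delta_rot":[0,0,0],"jaw":1},{"slide":[0,0.001,0.0605],"delta_rot":[0,0,0],"jaw":1},{"slide":[0,0.001,0.0605],"delta_rot":[0,0,0],"jaw":1},{"slide":[0,0.001,0.0605],"delta_rot":[0,0,0],"jaw":1},{"slide":[0,0.001,0.0605],"delta_rot":[0,0,9],"jaw":1}]'
python3 -c "
from h import *
yawp();print(state()['torque'])"
```

```text
time_s: 49.5
tcp_pos: [0.507, -0.2452, 0.078]
eef_rot: [-2.935, -1.121, 0.0]
ft_force: [-3.1, 3.4, -3.1]
width: 0.0113
finger_force: 58.8
tool y in press 71.91 tcp [59.3 71.4] 0.078 j6 0.28 w 0.0113
[0.42083631 0.28171894 0.06936613]
```

```bash
python3 -m handwheel '[{"slide":[0,0,0],"delta_rot":[0,0,9],"jaw":1},{"slide":[0,0,0],"delta_rot":[0,0,18],"jaw":1},{"slide":[0,0,0],"delta_rot":[0,0,27],"jaw":1},{"slide":[0,0,0],"delta_rot":[0,0,36],"jaw":1},{"slide":[0,0,0],"delta_rot":[0,0,45],"jaw":1},{"slide":[0,0,0],"delta_rot":[0,0,50.7],"jaw":1},{"slide":[0,0,0],"delta_rot":[0,0,50.7],"jaw":1},{"slide":[0,0,0],"delta_rot":[0,0,50.7],"jaw":0.7},{"slide":[0,0,0],"delta_rot":[0,0,50.7],"jaw":0.4},{"slide":[0,0,0],"delta_rot":[0,0,50.7],"jaw":0.4},{"slide":[0,0,-0.03],"delta_rot":[0,0,50.7],"jaw":0.4},{"slide":[0,0,-0.08],"delta_rot":[0,0,50.7],"jaw":0.4},{"slide":[0,0,-0.08],"delta_rot":[0,0,50.7],"jaw":0.4}]'
python3 -c "
from h import *
yawp();wings('w17.png')"
```

```text
time_s: 51.12
tcp_pos: [0.5093, -0.2467, 0.1616]
eef_rot: [3.129, -0.24, 0.01]
ft_force: [0.4, -0.4, -0.2]
width: 0.0255
finger_force: 0.0
tool y in press 21.34 tcp [59.5 74.2] 0.1616 j6 1.17 w 0.0255
0 535 c [-61.   73.3] sz 35 12 ang -71.2 ztop 0.104 plate z 0.0649
1 190 c [-60.7 -71.2] sz 32 11 ang -70.7 ztop 0.1026 plate z 0.0651
2 n 0
3 605 c [58.9 73. ] sz 34 11 ang -69.3 ztop 0.1034 plate z 0.0649
tcp press [59.5 74.2] 0.16163001171651245 rot [ 3.12893745 -0.23955641  0.00993369]
```

```bash
python3 -m handwheel '[{"slide":[0,0,-0.02],"delta_rot":[0,0,-10],"jaw":1},{"slide":[0.006,-0.03,-0.03],"delta_rot":[0,0,-20],"jaw":1},{"slide":[0.012,-0.06,-0.03],"delta_rot":[0,0,-30],"jaw":1},{"slide":[0.0167,-0.0894,-0.03],"delta_rot":[0,0,-40],"jaw":1},{"slide":[0.0167,-0.0894,-0.03],"delta_rot":[0,0,-50],"jaw":1},{"slide":[0.0167,-0.0894,-0.03],"delta_rot":[0,0,-60],"jaw":1},{"slide":[0.0167,-0.0894,-0.03],"delta_rot":[0,0,-70],"jaw":1},{"slide":[0.0167,-0.0894,-0.03],"delta_rot":[0,0,-80],"jaw":1},{"slide":[0.0167,-0.0894,-0.03],"delta_rot":[0,0,-90],"jaw":1},{"slide":[0.0167,-0.0894,-0.03],"delta_rot":[0,0,-100],"jaw":1},{"slide":[0.0167,-0.0894,-0.03],"delta_rot":[0,0,-110],"jaw":1},{"slide":[0.0167,-0.0894,-0.03],"delta_rot":[0,0,-120],"jaw":1},{"slide":[0.0167,-0.0894,-0.03],"delta_rot":[0,0,-130],"jaw":1},{"slide":[0.0167,-0.0894,-0.03],"delta_rot":[0,0,-140],"jaw":1},{"slide":[0.0167,-0.0894,-0.03],"delta_rot":[0,0,-150],"jaw":1},{"slide":[0.0167,-0.0894,-0.03],"delta_rot":[0,0,-158.7],"jaw":1},{"slide":[0.0167,-0.0894,0],"delta_rot":[0,0,-158.7],"jaw":1},{"slide":[0.0167,-0.0894,0.02],"delta_rot":[0,0,-158.7],"jaw":1},{"slide":[0.0167,-0.0894,0.03],"delta_rot":[0,0,-158.7],"jaw":1},{"slide":[0.0167,-0.0894,0.03],"delta_rot":[0,0,-158.7],"jaw":1}]'
python3 -c "
from h import *
yawp();wings('w18.png')"
```

```text
time_s: 53.68
tcp_pos: [0.537, -0.1594, 0.1272]
eef_rot: [-0.814, -3.033, -0.0]
ft_force: [-0.4, 0.6, -0.8]
width: -0.0002
finger_force: 0.0
tool y in press -179.96 tcp [-29.9  54.4] 0.1272 j6 -1.44 w -0.0002
0 756 c [-61.   71.5] sz 35 12 ang -69.4 ztop 0.104 plate z 0.0648
1 642 c [-62.3 -68.6] sz 27 10 ang -68.6 ztop 0.1028 plate z 0.0649
2 869 c [ 58.3 -70.4] sz 35 15 ang -62.3 ztop 0.1052 plate z 0.065
3 569 c [58.1 72.3] sz 34 12 ang -68.3 ztop 0.1033 plate z 0.065
tcp press [-29.9  54.4] 0.12716215039468592 rot [-8.14316456e-01 -3.03269986e+00 -2.25725862e-04]
```

```bash
python3 -m handwheel '[{"slide":[-0.0016,0,0.02],"delta_rot":[0,0,0],"jaw":1},{"slide":[-0.0016,0,0.04],"delta_rot":[0,0,0],"jaw":1},{"slide":[-0.0016,0,0.048],"delta_rot":[0,0,0],"jaw":1},{"slide":[-0.0016,0,0.048],"delta_rot":[0,0,0],"jaw":1},{"slide":[-0.0016,0.004,0.048],"delta_rot":[0,0,0],"jaw":1},{"slide":[-0.0016,0.007,0.048],"delta_rot":[0,0,0],"jaw":1},{"slide":[-0.0016,0.009,0.048],"delta_rot":[0,0,0],"jaw":1},{"slide":[-0.0016,0.011,0.048],"delta_rot":[0,0,0],"jaw":1},{"slide":[-0.0016,0.013,0.048],"delta_rot":[0,0,0],"jaw":1},{"slide":[-0.0016,0.015,0.048],"delta_rot":[0,0,0],"jaw":1},{"slide":[-0.0016,0.015,0.048],"delta_rot":[0,0,0],"jaw":1}]'
python3 -c "
from h import *
yawp();wings('w19.png')"
```

```text
time_s: 55.1
tcp_pos: [0.5442, -0.1468, 0.0795]
eef_rot: [-0.813, -3.03, 0.001]
ft_force: [-11.1, -2.7, -0.0]
width: 0.0002
finger_force: 4.5
tool y in press -179.93 tcp [-44.4  54.3] 0.0795 j6 -1.41 w 0.0002
0 158 c [-65.2  58.5] sz 9 6 ang -9.9 ztop 0.1026 plate z 0.0636
1 278 c [-65.6 -59.3] sz 10 8 ang 5.1 ztop 0.1021 plate z 0.0645
2 993 c [ 57.1 -67.3] sz 29 18 ang -82.9 ztop 0.1054 plate z 0.0653
3 601 c [57.5 71.9] sz 34 11 ang -70.1 ztop 0.1029 plate z 0.0646
tcp press [-44.4  54.3] 0.07952092224834609 rot [-8.12902799e-01 -3.03022655e+00  5.54311915e-04]
```

```bash
python3 -m handwheel '[{"slide":[0,0.001,0],"delta_rot":[0,0,0],"jaw":1},{"slide":[0,0.002,0],"delta_rot":[0,0,0],"jaw":1},{"slide":[0,0.003,0],"delta_rot":[0,0,0],"jaw":1},{"slide":[0,0.003,0],"delta_rot":[0,0,0],"jaw":1}]'
python3 -m handwheel '[{"slide":[0,-0.005,0],"delta_rot":[0,0,0],"jaw":1},{"slide":[0,-0.005,-0.03],"delta_rot":[0,0,0],"jaw":1},{"slide":[0,-0.02,-0.06],"delta_rot":[0,0,0],"jaw":1},{"slide":[0,-0.04,-0.07],"delta_rot":[0,0,0],"jaw":1},{"slide":[0,-0.04,-0.07],"delta_rot":[0,0,0],"jaw":1}]'
python3 -c "
from h import *
yawp();wings('w20.png')"
```

```text
time_s: 55.65
tcp_pos: [0.5455, -0.1439, 0.0794]
eef_rot: [-0.813, -3.03, 0.0]
ft_force: [-11.3, 0.6, -2.4]
width: -0.0002
finger_force: 4.6
time_s: 56.28
tcp_pos: [0.5275, -0.1807, 0.1503]
eef_rot: [0.817, 3.032, -0.001]
ft_force: [-0.4, 0.2, -0.4]
width: -0.0001
finger_force: 0.0
tool y in press 179.95 tcp [-6.7 56.7] 0.1503 j6 -1.48 w -0.0001
0 464 c [-61.8  71.8] sz 33 11 ang 65.4 ztop 0.1026 plate z 0.0635
1 496 c [-61.1 -71.3] sz 33 11 ang -69.2 ztop 0.1023 plate z 0.0644
2 845 c [ 58.4 -70.3] sz 35 16 ang -73.0 ztop 0.1055 plate z 0.0653
3 497 c [58.1 72.4] sz 34 11 ang -67.4 ztop 0.1028 plate z 0.0644
tcp press [-6.7 56.7] 0.15032461561994898 rot [ 8.16688455e-01  3.03226163e+00 -5.68410556e-04]
```

```bash
python3 -m handwheel '[{"slide":[0,0.02,0.01],"delta_rot":[0,0,0],"jaw":1},{"slide":[0,0.033,0.03],"delta_rot":[0,0,0],"jaw":1},{"slide":[0,0.034,0.06],"delta_rot":[0,0,0],"jaw":1},{"slide":[0,0.034,0.07],"delta_rot":[0,0,0],"jaw":1},{"slide":[0,0.037,0.07],"delta_rot":[0,0,0],"jaw":1},{"slide":[0,0.039,0.07],"delta_rot":[0,0,0],"jaw":1},{"slide":[0,0.041,0.07],"delta_rot":[0,0,0],"jaw":1},{"slide":[0,0.042,0.07],"delta_rot":[0,0,0],"jaw":1},{"slide":[0,0.043,0.07],"delta_rot":[0,0,0],"jaw":1},{"slide":[0,0.043,0.07],"delta_rot":[0,0,0],"jaw":1}]'
python3 -c "
from h import *
yawp()"
python3 -m handwheel '[{"slide":[0,0.0005,0],"delta_rot":[0,0,0],"jaw":1},{"slide":[0,0.001,0],"delta_rot":[0,0,0],"jaw":1}]'
python3 -c "
from h import *
yawp()"
```

```text
time_s: 57.58
tcp_pos: [0.5481, -0.1423, 0.0802]
eef_rot: [-0.814, -3.032, 0.001]
ft_force: [-7.6, -5.5, -6.3]
width: 0.0002
finger_force: 4.3
tool y in press -179.96 tcp [-50.3  55.3] 0.0802 j6 -1.4 w 0.0002
time_s: 57.82
tcp_pos: [0.5482, -0.1416, 0.0801]
eef_rot: [-0.814, -3.031, 0.002]
ft_force: [-10.8, -9.9, -7.1]
width: 0.0002
finger_force: 6.4
tool y in press -179.96 tcp [-50.9  55.1] 0.0801 j6 -1.4 w 0.0002
```

```bash
python3 -m handwheel '[{"slide":[0,0.0005,0],"delta_rot":[0,0,0],"jaw":1},{"slide":[0,0.001,0],"delta_rot":[0,0,0],"jaw":1}]'
python3 -m handwheel '[{"slide":[0,-0.005,0],"delta_rot":[0,0,0],"jaw":1},{"slide":[0,-0.005,-0.03],"delta_rot":[0,0,0],"jaw":1},{"slide":[0,-0.02,-0.06],"delta_rot":[0,0,0],"jaw":1},{"slide":[0,-0.045,-0.07],"delta_rot":[0,0,0],"jaw":1},{"slide":[0,-0.045,-0.07],"delta_rot":[0,0,0],"jaw":1}]'
python3 -c "
from h import *
yawp();wings('w21.png')"
```

```text
time_s: 58.08
tcp_pos: [0.5482, -0.141, 0.08]
eef_rot: [-0.814, -3.031, 0.003]
ft_force: [-13.0, -13.0, -7.1]
width: -0.0001
finger_force: 8.2
time_s: 58.7
tcp_pos: [0.5282, -0.1807, 0.1517]
eef_rot: [0.816, 3.03, -0.001]
ft_force: [-0.3, 1.0, -1.1]
width: 0.0001
finger_force: 0.0
tool y in press 179.95 tcp [-7.1 57.4] 0.1517 j6 -1.48 w 0.0001
0 352 c [-61.9  72.2] sz 32 9 ang 43.7 ztop 0.102 plate z 0.063
1 439 c [-60.9 -71.2] sz 33 11 ang -70.5 ztop 0.1022 plate z 0.0642
2 847 c [ 58.8 -70.4] sz 35 17 ang -71.9 ztop 0.1058 plate z 0.0654
3 484 c [57.9 72.7] sz 33 11 ang -70.7 ztop 0.1027 plate z 0.0642
tcp press [-7.1 57.4] 0.15171719513736018 rot [ 8.16320812e-01  3.03018777e+00 -9.47238312e-04]
```

```bash
python3 -m handwheel '[{"slide":[0.04,-0.02,-0.01],"delta_rot":[0,0,-10],"jaw":0.34},{"slide":[0.08,-0.04,-0.01],"delta_rot":[0,0,-21],"jaw":0.34},{"slide":[0.11,-0.06,-0.01],"delta_rot":[0,0,-21],"jaw":0.34},{"slide":[0.1285,-0.0664,0],"delta_rot":[0,0,-21],"jaw":0.34},{"slide":[0.1285,-0.0664,0.01],"delta_rot":[0,0,-21],"jaw":0.34},{"slide":[0.1285,-0.0664,0.01],"delta_rot":[0,0,-21],"jaw":0.34},{"slide":[0.1285,-0.0664,0.01],"delta_rot":[0,0,-21],"jaw":0.34}]'
python3 -c "
from h import *
yawp();wings('w22.png')"
```

```text
time_s: 59.62
tcp_pos: [0.3843, -0.1726, 0.1399]
eef_rot: [0.247, 3.131, -0.0]
ft_force: [-0.3, -0.2, 0.0]
width: 0.028
finger_force: 0.0
tool y in press -158.93 tcp [ 58.1 -71.2] 0.1399 j6 -1.98 w 0.028
0 n 0
1 257 c [-60.6 -72.7] sz 33 9 ang -68.5 ztop 0.1019 plate z 0.0642
2 944 c [ 58.8 -71.4] sz 35 17 ang -80.2 ztop 0.1057 plate z 0.0653
3 n 0
tcp press [ 58.1 -71.2] 0.1399149784390183 rot [ 2.47275542e-01  3.13145333e+00 -2.45461598e-04]
```

```bash
python3 -m handwheel '[{"slide":[0,-0.001,0.02],"delta_rot":[0,0,0],"jaw":0.34},{"slide":[0,-0.001,0.04],"delta_rot":[0,0,0],"jaw":0.34},{"slide":[0,-0.001,0.057],"delta_rot":[0,0,0],"jaw":0.34},{"slide":[0,-0.001,0.063],"delta_rot":[0,0,0],"jaw":0.34},{"slide":[0,-0.001,0.063],"delta_rot":[0,0,0],"jaw":1},{"slide":[0,-0.001,0.063],"delta_rot":[0,0,0],"jaw":1},{"slide":[0,-0.001,0.063],"delta_rot":[0,0,0],"jaw":1},{"slide":[0,-0.001,0.063],"delta_rot":[0,0,0],"jaw":1},{"slide":[0,-0.001,0.063],"delta_rot":[0,0,9],"jaw":1},{"slide":[0,-0.001,0.063],"delta_rot":[0,0,18],"jaw":1},{"slide":[0,-0.001,0.063],"delta_rot":[0,0,27],"jaw":1},{"slide":[0,-0.001,0.063],"delta_rot":[0,0,36],"jaw":1},{"slide":[0,-0.001,0.063],"delta_rot":[0,0,45],"jaw":1},{"slide":[0,-0.001,0.063],"delta_rot":[0,0,54],"jaw":1},{"slide":[0,-0.001,0.063],"delta_rot":[0,0,62],"jaw":1},{"slide":[0,-0.001,0.063],"delta_rot":[0,0,62],"jaw":1}]'
python3 -c "
from h import *
yawp();print(np.round(state()['torque'],2))"
python3 -m handwheel '[{"slide":[0,0,0],"delta_rot":[0,0,4],"jaw":1},{"slide":[0,0,0],"delta_rot":[0,0,7],"jaw":1},{"slide":[0,0,0],"delta_rot":[0,0,8],"jaw":1},{"slide":[0,0,0],"delta_rot":[0,0,8],"jaw":1}]'
python3 -c "
from h import *
yawp();print(np.round(state()['torque'],2))"
```

```text
time_s: 61.68
tcp_pos: [0.3828, -0.1735, 0.0767]
eef_rot: [-1.824, -2.557, 0.001]
ft_force: [-0.8, -1.9, -11.0]
width: 0.0114
finger_force: 58.6
tool y in press 139.09 tcp [ 59.6 -72. ] 0.0767 j6 -0.9 w 0.0114
[-0.54  0.43 -0.1 ]
time_s: 62.18
tcp_pos: [0.3828, -0.1734, 0.0768]
eef_rot: [-1.996, -2.425, 0.0]
ft_force: [-3.4, -1.9, -11.6]
width: 0.0113
finger_force: 59.5
tool y in press 131.18 tcp [ 59.6 -72.1] 0.0768 j6 -0.76 w 0.0113
[-0.53  0.79  0.13]
```

```bash
python3 -m handwheel '[{"slide":[0,0,0],"delta_rot":[0,0,8],"jaw":0.7},{"slide":[0,0,0],"delta_rot":[0,0,0],"jaw":0.4},{"slide":[0,0,0],"delta_rot":[0,0,0],"jaw":0.4},{"slide":[0,0,-0.03],"delta_rot":[0,0,0],"jaw":0.4},{"slide":[0,0,-0.07],"delta_rot":[0,0,0],"jaw":0.34},{"slide":[0.03,0.026,-0.07],"delta_rot":[0,0,-10],"jaw":0.34},{"slide":[0.06,0.052,-0.07],"delta_rot":[0,0,-20],"jaw":0.34},{"slide":[0.09,0.079,-0.07],"delta_rot":[0,0,-30],"jaw":0.34},{"slide":[0.09,0.079,-0.07],"delta_rot":[0,0,-40],"jaw":0.34},{"slide":[0.09,0.079,-0.07],"delta_rot":[0,0,-50],"jaw":0.34},{"slide":[0.09,0.079,-0.062],"delta_rot":[0,0,-60],"jaw":0.34},{"slide":[0.09,0.079,-0.062],"delta_rot":[0,0,-70],"jaw":0.34},{"slide":[0.09,0.079,-0.062],"delta_rot":[0,0,-70],"jaw":0.34},{"slide":[0.09,0.079,-0.062],"delta_rot":[0,0,-70],"jaw":0.34}]'
python3 -c "
from h import *
yawp();wings('w23.png',.097)"
```

```text
time_s: 63.92
tcp_pos: [0.4438, -0.0701, 0.1391]
eef_rot: [0.256, 3.131, -0.0]
ft_force: [-0.5, 0.3, 0.1]
width: 0.0282
finger_force: 0.0
tool y in press -159.25 tcp [-60.4 -71. ] 0.1391 j6 -1.7 w 0.0282
0 n 0
1 825 c [-60.6 -72.7] sz 34 15 ang -69.8 ztop 0.1009 plate z 0.0633
2 802 c [ 58.8 -71.7] sz 35 17 ang 32.9 ztop 0.1034 plate z 0.0634
3 285 c [58.7 69.1] sz 31 15 ang -60.0 ztop 0.1016 plate z 0.0637
tcp press [-60.4 -71. ] 0.1390954855729372 rot [ 2.55917723e-01  3.13053520e+00 -1.25293347e-04]
```

```bash
python3 -c "
from h import *
wings(None,.1015);wings(None,.0985)"
```

```text
0 n 0
1 n 24
2 507 c [ 58.7 -71.5] sz 34 11 ang 42.9 ztop 0.1036 plate z 0.0634
3 n 37
tcp press [-60.4 -71.1] 0.13906911868788904 rot [ 2.54501635e-01  3.13076799e+00 -9.39482210e-05]
0 n 0
1 702 c [-61.4 -72.9] sz 33 11 ang -69.5 ztop 0.1011 plate z 0.0634
2 750 c [ 59.1 -71.7] sz 36 16 ang 33.2 ztop 0.1034 plate z 0.0634
3 229 c [58.8 69.6] sz 31 14 ang -58.3 ztop 0.1017 plate z 0.0637
tcp press [-60.3 -71.2] 0.1390086408947287 rot [ 2.53204787e-01  3.13102920e+00 -4.47945230e-05]
```

```bash
python3 -m handwheel '[{"slide":[0,0,0.02],"delta_rot":[0,0,0],"jaw":0.34},{"slide":[0,0,0.04],"delta_rot":[0,0,0],"jaw":0.34},{"slide":[0,0,0.057],"delta_rot":[0,0,0],"jaw":0.34},{"slide":[0,0,0.063],"delta_rot":[0,0,0],"jaw":0.34},{"slide":[0,0,0.063],"delta_rot":[0,0,0],"jaw":1},{"slide":[0,0,0.063],"delta_rot":[0,0,0],"jaw":1},{"slide":[0,0,0.063],"delta_rot":[0,0,0],"jaw":1},{"slide":[0,0,0.063],"delta_rot":[0,0,0],"jaw":1},{"slide":[0,0,0.063],"delta_rot":[0,0,9],"jaw":1},{"slide":[0,0,0.063],"delta_rot":[0,0,18],"jaw":1},{"slide":[0,0,0.063],"delta_rot":[0,0,27],"jaw":1},{"slide":[0,0,0.063],"delta_rot":[0,0,36],"jaw":1},{"slide":[0,0,0.063],"delta_rot":[0,0,45],"jaw":1},{"slide":[0,0,0.063],"delta_rot":[0,0,54],"jaw":1},{"slide":[0,0,0.063],"delta_rot":[0,0,62],"jaw":1},{"slide":[0,0,0.063],"delta_rot":[0,0,62],"jaw":1}]'
python3 -c "
from h import *
yawp();print(np.round(state()['torque'],2))"
python3 -m handwheel '[{"slide":[0,0,0],"delta_rot":[0,0,4],"jaw":1},{"slide":[0,0,0],"delta_rot":[0,0,7],"jaw":1},{"slide":[0,0,0],"delta_rot":[0,0,8],"jaw":1},{"slide":[0,0,0],"delta_rot":[0,0,8],"jaw":1}]'
python3 -c "
from h import *
yawp();print(np.round(state()['torque'],2))"
```

```text
time_s: 66.08
tcp_pos: [0.4433, -0.0701, 0.0763]
eef_rot: [-1.825, -2.557, 0.0]
ft_force: [-3.1, 0.1, -3.6]
width: 0.0108
finger_force: 95.0
tool y in press 139.06 tcp [-60.2 -71.5] 0.0763 j6 -0.62 w 0.0108
[-0.34  0.57 -0.08]
time_s: 66.58
tcp_pos: [0.4437, -0.07, 0.076]
eef_rot: [1.996, 2.425, 0.0]
ft_force: [0.5, 1.8, -3.2]
width: 0.0109
finger_force: 94.9
tool y in press 131.18 tcp [-60.4 -71.2] 0.076 j6 -0.48 w 0.0109
[0.06 0.19 0.49]
```

```bash
python3 -m handwheel '[{"slide":[0,0,0],"delta_rot":[0,0,0],"jaw":0.7},{"slide":[0,0,0],"delta_rot":[0,0,0],"jaw":0.4},{"slide":[0,0,0],"delta_rot":[0,0,0],"jaw":0.4},{"slide":[0,0,-0.03],"delta_rot":[0,0,0],"jaw":0.4},{"slide":[0,0,-0.08],"delta_rot":[0,0,0],"jaw":0.34},{"slide":[-0.03,0.005,-0.08],"delta_rot":[0,0,-10],"jaw":0.34},{"slide":[-0.07,0.01,-0.08],"delta_rot":[0,0,-20],"jaw":0.34},{"slide":[-0.11,0.018,-0.08],"delta_rot":[0,0,-30],"jaw":0.34},{"slide":[-0.15,0.025,-0.08],"delta_rot":[0,0,-40],"jaw":0.34},{"slide":[-0.1844,0.0296,-0.08],"delta_rot":[0,0,-50],"jaw":0.34},{"slide":[-0.1844,0.0296,-0.07],"delta_rot":[0,0,-60],"jaw":0.34},{"slide":[-0.1844,0.0296,-0.062],"delta_rot":[0,0,-70],"jaw":0.34},{"slide":[-0.1844,0.0296,-0.062],"delta_rot":[0,0,-70],"jaw":0.34},{"slide":[-0.1844,0.0296,-0.062],"delta_rot":[0,0,-70],"jaw":0.34}]'
python3 -c "
from h import *
yawp();wings('w24.png',.0985);wings(None,.097)"
```

```text
time_s: 68.32
tcp_pos: [0.5078, -0.2456, 0.1382]
eef_rot: [0.254, 3.131, -0.0]
ft_force: [-0.7, -0.2, 0.5]
width: 0.0281
finger_force: 0.0
tool y in press -159.19 tcp [59.3 72.4] 0.1382 j6 -1.96 w 0.0281
0 427 c [-60.9  72.6] sz 34 12 ang 40.2 ztop 0.1017 plate z 0.0627
1 82 c [-58.1 -70.4] sz 27 8 ang 42.9 ztop 0.0995 plate z 0.0615
2 890 c [ 59.3 -69.9] sz 34 15 ang 30.7 ztop 0.1036 plate z 0.0626
3 830 c [58.3 71.4] sz 35 15 ang -64.7 ztop 0.1026 plate z 0.0639
tcp press [59.3 72.4] 0.13819716730669648 rot [ 2.54486824e-01  3.13082104e+00 -3.46480867e-04]
0 510 c [-60.7  72.1] sz 34 14 ang 37.5 ztop 0.1017 plate z 0.0627
1 338 c [-60.  -71.8] sz 34 10 ang 44.5 ztop 0.0988 plate z 0.0615
2 956 c [ 59.1 -70. ] sz 35 15 ang 29.7 ztop 0.1035 plate z 0.0627
3 920 c [58.7 71.8] sz 34 17 ang -56.1 ztop 0.1024 plate z 0.0639
tcp press [59.3 72.4] 0.13827766645614195 rot [ 2.53255182e-01  3.13078284e+00 -4.44378378e-04]
```

```bash
python3 -m handwheel '[{"slide":[0,0,0.02],"delta_rot":[0,0,0],"jaw":0.34},{"slide":[0,0,0.04],"delta_rot":[0,0,0],"jaw":0.34},{"slide":[0,0,0.057],"delta_rot":[0,0,0],"jaw":0.34},{"slide":[0,0,0.062],"delta_rot":[0,0,0],"jaw":0.34},{"slide":[0,0,0.062],"delta_rot":[0,0,0],"jaw":1},{"slide":[0,0,0.062],"delta_rot":[0,0,0],"jaw":1},{"slide":[0,0,0.062],"delta_rot":[0,0,0],"jaw":1},{"slide":[0,0,0.062],"delta_rot":[0,0,0],"jaw":1},{"slide":[0,0,0.062],"delta_rot":[0,0,9],"jaw":1},{"slide":[0,0,0.062],"delta_rot":[0,0,18],"jaw":1},{"slide":[0,0,0.062],"delta_rot":[0,0,27],"jaw":1},{"slide":[0,0,0.062],"delta_rot":[0,0,36],"jaw":1},{"slide":[0,0,0.062],"delta_rot":[0,0,45],"jaw":1},{"slide":[0,0,0.062],"delta_rot":[0,0,53],"jaw":1},{"slide":[0,0,0.062],"delta_rot":[0,0,53],"jaw":1}]'
python3 -c "
from h import *
yawp();print(np.round(state()['torque'],2))"
python3 -m handwheel '[{"slide":[0,0,0],"delta_rot":[0,0,5],"jaw":1},{"slide":[0,0,0],"delta_rot":[0,0,10],"jaw":1},{"slide":[0,0,0],"delta_rot":[0,0,15],"jaw":1},{"slide":[0,0,0],"delta_rot":[0,0,17],"jaw":1},{"slide":[0,0,0],"delta_rot":[0,0,17],"jaw":1}]'
python3 -c "
from h import *
yawp();print(np.round(state()['torque'],2))"
```

```text
time_s: 70.3
tcp_pos: [0.5076, -0.2454, 0.0761]
eef_rot: [-1.619, -2.692, -0.0]
ft_force: [-0.0, 2.3, -6.2]
width: 0.011
finger_force: 58.6
tool y in press 148.07 tcp [59.3 72. ] 0.0761 j6 -1.04 w 0.011
[ 0.31 -0.03 -0.07]
time_s: 70.92
tcp_pos: [0.5073, -0.2455, 0.0758]
eef_rot: [-1.996, -2.425, 0.001]
ft_force: [-2.9, 0.9, -6.8]
width: 0.011
finger_force: 61.3
tool y in press 131.2 tcp [59.5 71.9] 0.0758 j6 -0.75 w 0.011
[0.01 0.55 0.43]
```

```bash
python3 -m handwheel '[{"slide":[0,0,0],"delta_rot":[0,0,0],"jaw":0.7},{"slide":[0,0,0],"delta_rot":[0,0,0],"jaw":0.4},{"slide":[0,0,0],"delta_rot":[0,0,0],"jaw":0.4},{"slide":[0,0,-0.03],"delta_rot":[0,0,0],"jaw":0.4},{"slide":[0,0,-0.09],"delta_rot":[0,0,0],"jaw":0.6},{"slide":[0.03,0,-0.14],"delta_rot":[0,0,-9],"jaw":1},{"slide":[0.06,0,-0.16],"delta_rot":[0,0,-18],"jaw":1},{"slide":[0.09,0,-0.16],"delta_rot":[0,0,-27],"jaw":1},{"slide":[0.107,-0.002,-0.16],"delta_rot":[0,0,-36],"jaw":1},{"slide":[0.107,-0.002,-0.16],"delta_rot":[0,0,-48.8],"jaw":1},{"slide":[0.107,-0.002,-0.16],"delta_rot":[0,0,-48.8],"jaw":1},{"slide":[0.107,-0.002,-0.16],"delta_rot":[0,0,-48.8],"jaw":1}]'
python3 -c "
from h import *
yawp()
for z in (.096,.098,.0995,.1005): wings('w25.png',z)"
```

```text
time_s: 72.42
tcp_pos: [0.4856, -0.1411, 0.236]
eef_rot: [0.825, 3.031, -0.0]
ft_force: [-0.5, 0.1, -0.0]
width: -0.0004
finger_force: 0.0
tool y in press 179.65 tcp [-20.    0.7] 0.236 j6 -1.44 w -0.0004
0 323 c [-62.   71.5] sz 34 15 ang 32.9 ztop 0.1018 plate z 0.0619
1 367 c [-61.2 -72.4] sz 34 11 ang 41.1 ztop 0.0989 plate z 0.0619
2 484 c [ 59.  -71.1] sz 36 16 ang 32.5 ztop 0.1034 plate z 0.0619
3 290 c [58.6 71.4] sz 35 16 ang 34.7 ztop 0.1003 plate z 0.0619
tcp press [-20.    0.7] 0.23602779898963544 rot [ 8.24873589e-01  3.03079679e+00 -1.09193745e-04]
0 278 c [-61.8  71.8] sz 34 12 ang 38.3 ztop 0.1018 plate z 0.0619
1 165 c [-60.7 -72.8] sz 33 10 ang 42.5 ztop 0.0993 plate z 0.0618
2 465 c [ 58.9 -71.2] sz 35 17 ang 53.2 ztop 0.1034 plate z 0.062
3 230 c [58.1 71.7] sz 34 11 ang 42.7 ztop 0.1003 plate z 0.0619
tcp press [-19.9   0.7] 0.2359549817867806 rot [ 8.25362923e-01  3.03089431e+00 -4.57618941e-05]
0 238 c [-62.1  72.4] sz 34 11 ang 45.7 ztop 0.102 plate z 0.062
1 n 12
2 416 c [ 58.9 -71.6] sz 36 14 ang 36.2 ztop 0.1036 plate z 0.062
3 105 c [58.4 71.7] sz 31 9 ang 42.0 ztop 0.1006 plate z 0.0619
tcp press [-19.9   0.6] 0.2359139777515066 rot [ 8.24782578e-01  3.03116763e+00 -6.47067821e-05]
0 167 c [-62.6  72. ] sz 32 10 ang 49.1 ztop 0.1021 plate z 0.0619
1 n 0
2 372 c [ 59.  -71.6] sz 35 11 ang 43.8 ztop 0.1036 plate z 0.0619
3 n 19
tcp press [-19.9   0.5] 0.2358508897069038 rot [8.24019862e-01 3.03157437e+00 2.76203409e-05]
```

```bash
python3 -m handwheel '[{"slide":[-0.03,0.01,0.03],"delta_rot":[0,0,0],"jaw":1},{"slide":[-0.0555,0.021,0.07],"delta_rot":[0,0,0],"jaw":1},{"slide":[-0.0555,0.021,0.11],"delta_rot":[0,0,0],"jaw":1},{"slide":[-0.0555,0.021,0.145],"delta_rot":[0,0,0],"jaw":1},{"slide":[-0.0555,0.021,0.157],"delta_rot":[0,0,0],"jaw":1},{"slide":[-0.0555,0.021,0.157],"delta_rot":[0,0,0],"jaw":1},{"slide":[-0.0555,0.025,0.157],"delta_rot":[0,0,0],"jaw":1},{"slide":[-0.0555,0.029,0.157],"delta_rot":[0,0,0],"jaw":1},{"slide":[-0.0555,0.0305,0.157],"delta_rot":[0,0,0],"jaw":1},{"slide":[-0.0555,0.0305,0.157],"delta_rot":[0,0,0],"jaw":1}]'
python3 -c "
from h import *
yawp()"
python3 -m handwheel '[{"slide":[0,0.0005,0],"delta_rot":[0,0,0],"jaw":1},{"slide":[0,0.001,0],"delta_rot":[0,0,0],"jaw":1},{"slide":[0,0.001,0],"delta_rot":[0,0,0],"jaw":1}]'
python3 -c "
from h import *
yawp()"
```

```text
time_s: 73.88
tcp_pos: [0.5484, -0.1428, 0.0796]
eef_rot: [-0.819, -3.033, 0.002]
ft_force: [-6.7, -6.3, 1.6]
width: -0.0003
finger_force: 3.5
tool y in press 179.86 tcp [-50.   55.9] 0.0796 j6 -1.4 w -0.0003
time_s: 74.25
tcp_pos: [0.5485, -0.1422, 0.0794]
eef_rot: [-0.819, -3.032, 0.002]
ft_force: [-8.4, -9.5, 2.4]
width: 0.0002
finger_force: 5.2
tool y in press 179.86 tcp [-50.5  55.6] 0.0794 j6 -1.4 w 0.0002
```

```bash
python3 -m handwheel '[{"slide":[0,0.0008,0],"delta_rot":[0,0,0],"jaw":1},{"slide":[0,0.0016,0],"delta_rot":[0,0,0],"jaw":1},{"slide":[0,0.0016,0],"delta_rot":[0,0,0],"jaw":1}]'
python3 -c "
from h import *
yawp()"
python3 -m handwheel '[{"slide":[0,0.001,0],"delta_rot":[0,0,0],"jaw":1},{"slide":[0,0.001,0],"delta_rot":[0,0,0],"jaw":1}]'
python3 -c "
from h import *
yawp()"
```

```text
time_s: 74.62
tcp_pos: [0.5486, -0.1413, 0.0793]
eef_rot: [-0.819, -3.031, 0.004]
ft_force: [-13.0, -16.6, 3.0]
width: 0.0001
finger_force: 8.3
tool y in press 179.86 tcp [-51.4  55.3] 0.0793 j6 -1.4 w 0.0001
time_s: 74.88
tcp_pos: [0.5486, -0.1407, 0.0792]
eef_rot: [-0.819, -3.03, 0.004]
ft_force: [-16.0, -19.8, 3.0]
width: 0.0001
finger_force: 10.2
tool y in press 179.86 tcp [-51.9  55. ] 0.0792 j6 -1.4 w 0.0001
```

```bash
python3 -m handwheel '[{"slide":[0,-0.006,0],"delta_rot":[0,0,0],"jaw":1},{"slide":[0,-0.01,-0.03],"delta_rot":[0,0,0],"jaw":1},{"slide":[0,-0.02,-0.08],"delta_rot":[0,0,0],"jaw":1},{"slide":[0.03,-0.03,-0.14],"delta_rot":[0,0,0],"jaw":1},{"slide":[0.055,-0.03,-0.17],"delta_rot":[0,0,0],"jaw":1},{"slide":[0.055,-0.03,-0.17],"delta_rot":[0,0,0],"jaw":1},{"slide":[0.055,-0.03,-0.17],"delta_rot":[0,0,0],"jaw":1}]'
python3 -c "
from h import *
yawp()
wings('w26.png',.0995);wings(None,.0975);blanks(box=(.35,.7,-.5,.3))
for n in['stone','gray_pot','battery','fish_skull']:
    for r in landmark_of('top',n)[:1]: print(n,np.round(r['at'],3),round(r['confidence'],2))"
```

```text
time_s: 75.75
tcp_pos: [0.4882, -0.1375, 0.249]
eef_rot: [0.82, 3.032, -0.0]
ft_force: [-1.0, -0.2, -0.6]
width: -0.0001
finger_force: 0.0
tool y in press 179.85 tcp [-24.3   1.1] 0.249 j6 -1.44 w -0.0001
0 187 c [-64.2  70.5] sz 28 10 ang 40.9 ztop 0.1019 plate z 0.0619
1 n 10
2 376 c [ 58.5 -71.4] sz 35 14 ang 37.5 ztop 0.1036 plate z 0.0619
3 113 c [58.4 72.3] sz 29 9 ang 40.9 ztop 0.1008 plate z 0.0619
tcp press [-24.3   1.1] 0.2489732616880441 rot [ 8.19562498e-01  3.03196413e+00 -2.35096895e-05]
0 239 c [-64.2  70. ] sz 28 14 ang 35.9 ztop 0.1018 plate z 0.062
1 227 c [-60.6 -72.1] sz 32 10 ang 43.4 ztop 0.0993 plate z 0.0619
2 438 c [ 58.7 -71.4] sz 35 17 ang 31.4 ztop 0.1035 plate z 0.0619
3 235 c [58.9 71.8] sz 34 12 ang 40.6 ztop 0.1004 plate z 0.0619
tcp press [-24.3   1.1] 0.24838102874301812 rot [-8.19778361e-01 -3.03240312e+00 -1.36880003e-04]
px [145 139  14  12] n 120 c [655. 168.] size 38 23 yaw 137.8 z 0.0231 rgb [103.   89.5  73. ]
px [340 158  24  17] n 85 c [ 599. -372.] size 57 41 yaw 83.5 z 0.0239 rgb [121. 107.  88.]
px [373 159  12  16] n 48 c [ 597. -440.] s
[... 311 characters left out ...]
 173. 151.]
px [197 205  18  15] n 146 c [477.  17.] size 40 26 yaw 59.8 z 0.0145 rgb [207.  57.  47.]
px [377 207  26  23] n 185 c [ 464. -468.] size 74 39 yaw 73.4 z 0.0251 rgb [188. 152.   0.]
px [333 214  25  26] n 267 c [ 450. -348.] size 85 37 yaw 136.1 z 0.0117 rgb [68. 81. 85.]
px [343 231  12  13] n 63 c [ 413. -362.] size 34 12 yaw 135.9 z 0.0117 rgb [65. 78. 83.]
px [349 237  12  13] n 63 c [ 397. -379.] size 35 12 yaw 138.1 z 0.0117 rgb [68. 80. 84.]
px [357 242  18  14] n 133 c [ 387. -409.] size 46 25 yaw 132.2 z 0.0125 rgb [83. 89. 87.]
stone [0.652 0.173 0.002] 0.68
gray_pot [ 0.607 -0.456  0.004] 0.97
battery [ 0.518 -0.452  0.003] 0.53
fish_skull [ 0.61  -0.382 -0.001] 0.65
```

View pics/w26.png

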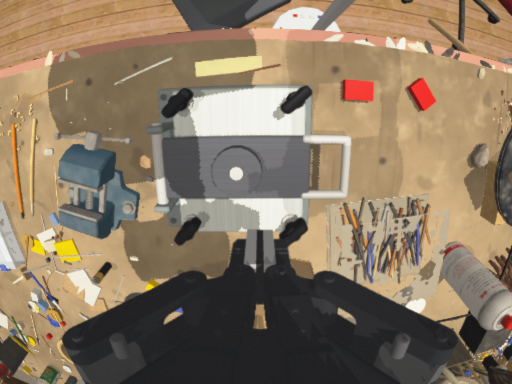

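The arm is down at (237,165). All four wings, at (177,102), (296,98), (187,231) and (293,231), are turned home at the same angle, and the plate is level at 62 mm. Every bystander is where it started.

```bash
python3 -c "
from bench import finish_job
print(finish_job())"
```

```text
the job is handed in; nothing more can be done
None
```

The job is handed in: all three blanks lie side by side on the bed, the arm is down, all four screws were brought to half and then fully home in crisscross order, and the plate measures level at its four corners; screws 1, 2 and 3 were turned by gripping, and screw 0 was pushed round with the closed fingers because a box flap left no room to grip it.

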